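Tilt-check the sensor modules

ROBOT

A 7-joint arm with a two-finger parallel gripper is mounted at the origin on the work surface. World frame = base frame: x ahead of the robot, y to its left, z up, the work surface at z = 0. Lengths are in m, angles in rad, forces in N, time in s.
With the tool pointing down it reaches from about 0.4 to 0.875 m from the base axis. Payload 19.3 kg.
Tool frame: the origin (TCP) lies at the very end of the fingers, on their centre line; the grasp point (between the pads) lies 19 mm behind it; z points along the fingers, y is the line along which they close (so a half turn about z gives the same grasp; the last joint's range is limited). The gripper opens to 85 mm and grips with 20 to 120 N. Pads are 22 mm wide; open, the fingers measure 114 mm over their backs; the gripper's body (76 mm by 85 mm) begins 54 mm behind the grasp point. The pads swing forward as they close: fully open they stand 13 mm farther back than shut.
Start: joints at [1.234, 0.521, -0.036, 1.599, 0.021, 1.021, -0.113], TCP at [0.165, -0.603, 0.209] pointing down, gripper open.
Joint ranges: [-2.91, 2.91], [-0.3, 2.13], [-1.5, 1.42], [0.17, 2.43], [-1.26, 4.41], [0.16, 1.93], [-2.52, 2.52]. Speed limits (rad/s): [1.89, 1.89, 2.39, 2.39, 3.01, 3.01, 3.01].

INTERFACE

Orientations are given as [roll, pitch, yaw] about the fixed x, y, z axes, in that order (R = Rz(yaw) Ry(pitch) Rx(roll)).
In Python, from workcell import observe, grab_frame, job_done gives the robot as it stands.
- The arm moves only by the tool move_arm, never from a script. Its argument "plan" is a list that holds one entry, the list of rows, each a list of 7 numbers: the shift along the tool's x, y, z each as a share of 0.02 m, from -1 to 1, then the turn, a rotation vector about the tool's x, y, z each as a share of 6 degrees, from -1 to 1, then the opening, from -1 (shut) to 1 (fully open). A call has exactly 10 rows; each row shifts and turns the commanded pose from where the row before left it, along the tool's axes as they then stand; what a row does not reach is not made up. A row lasts 1/10 s, in which the tool goes at most 50 mm and 8.59 degrees, less where a joint would pass 70% of its speed; a pose out of reach is approached as far as the arm can. A call with a number of a shift or a turn outside -1 to 1 is refused whole. A call with a gripper value outside its range is refused whole. The fingers move at their own pace and stop on an object; "grip_force" is the grip in N (left out, the last holds). Time passes only in rows, so rows that do not move let the fingers close, or fill a call up. It gives the time, the measured TCP pose, the force, the opening and the grip force at its end, in the units of the state.
- observe(): the state, without advancing time (a new reading comes with each control period).
- grab_frame(name): name is "scene" or "top" or "wrist"; returns a dict with "color" (480x640x3 uint8, red, green, blue), "intrinsics" (3x3 intrinsics, pixels), "position" and "orientation" of the camera in the world; the wrist camera has in their place "tool_from_camera" (4x4, takes a point from camera to tool coordinates, whose origin is the TCP and whose axes are the flange's). Camera axes: x right, y down, z forward; pixel columns grow to the right and rows downward; lengths in m; the calibration is good to about 2 mm. A picture is of the moment at which its call begins: read the wrist's pose just before it. There is no depth.
- job_done(): hands the job in; it is judged then, once.
The state is a dict: "clock": time; "qpos": joint angles; "qd": joint speeds; "joint_efforts": joint torques, N m; "position": TCP position; "tool_rot": TCP orientation; "force": force on the tool from outside, world axes, zero at the start; "moment": the same for the moment, N m; "grip_width": finger opening in m; "finger_force": force on a finger pad.
Only numpy, scipy, OpenCV 4.12 (cv2) and the standard library are available. Lean on these libraries where they do the work, as an engineer would, in place of code of your own. Each camera call takes 0.05 s, during which the arm holds its last target. There are 200 camera calls.

TASK

Clear the pocket meter off the tilting tray and lay it flat on the ribbed rubber pad. Then move every sensor module from the perforated sheet into the compartments of the tray (one to a compartment), lift the tray by its bar to 30 degrees, hold it there for three seconds, bring it fully back to level, and finally set all the modules upright in the shallow red tray beside the rig. The modules are delicate: grip them as lightly as you can and never squeeze or press one with more than 60 N in all (both fingers together); leave the other things on the bench where they are.

Things in the scene. Friction and masses are not known exactly. Their poses are not given: they have to be found in the camera images.
- rig: the fixed grey stand of the tilting tray, footplate 150 (x) x 280 (y) x 8; origin: underside of the footplate, right under the middle of the tray's middle compartment when level. x points away from the bar towards the hinge, z up. Two hinge cheeks, tops 54 above the bench, stand at x +44, y +-132.
- tray_mid (a point): middle of the floor of the tray's middle compartment; 34 above the bench when level. Axes turn with the tray: x from the bar towards the hinge, y along the row of compartments, z out of the tray. The aluminium tray has a row of three compartments, each 58 (x) x 72 (y) inside, centres 77 apart along y, walls and dividers 5 thick and 16 high.
- well_left (a point): middle of the floor of the compartment at +y (77 mm from tray_mid)
- well_right (a point): middle of the floor of the compartment at -y (77 mm from tray_mid)
- tray_bar (a point): middle of the round steel lifting bar (12 mm thick, 110 long along y, carried at its ends by two sloping rods), 85 mm from the compartments' middle line on the side away from the hinge; 54 above the bench when level, 129 mm from the hinge axis. The bar can be pinched from above and turns between the fingers as the tray tilts.
- tray_hinge (a point): a point on the hinge axis (which runs along the tray's y), 44 above the bench, 44 mm beyond the compartments' middle line
- tray (a joint): tilt of the tray in rad: 0 level (start, lower stop), grows as the bar is lifted, stop at 0.75. 30 degrees is 0.524. The hinge is stiff: the tray stays at any angle where it is left and must be pushed down again; about 10 N at the bar moves it.
- pad: flat ribbed black rubber pad, 100 (x) x 200 (y) x 4 thick, fixed to the bench on the robot's side of the rig. Origin: centre of its underside.
- meter: grey pocket multimeter with display and dial, 50 (x) x 150 (y) x 30 high, 180 g; at the start it lies across the tray, on top of the walls and dividers (underside 50 above the bench). Origin: centre of its underside, z up out of its face. Grip it across its 50 mm width.
- sheet: thin cream perforated sheet, 190 (x) x 200 (y) x 3 thick, fixed to the bench at one side of the rig (left or right): the modules stand on it at the start. Origin: centre of its underside.
- out_tray: shallow open red plastic tray, 190 (x) x 220 (y) x 18 high, wall 4 thick, floor 4 thick, fixed to the bench at the other side of the rig: the modules end here. Origin: centre of its underside.
- module1: sensor module: aluminium foot 50 (x) x 60 (y) x 14 high, on it, centred, a black housing 30 (x) x 40 (y) x 26 high; 40 high in all, 150 g, mostly in the foot. Hold it by the housing. Origin: centre of its underside, z up. Delicate: total finger force on it (both pads added, pressing included) must stay under 60 N; a grip of 20 N a pad holds it. May be absent (None).
- module2: sensor module like module1; may be absent (None)
- module3: sensor module like module1; may be absent (None)
- module4: sensor module like module1; may be absent (None)
- masking_roll: bystander: roll of masking tape, 96 across, 45 high, standing flat; origin: centre of its underside
- solder_spool: bystander: solder spool, 54 across, 40 high; origin: centre of its underside
- flux_bottle: bystander: small bottle, 40 across, 85 high; origin: centre of its underside
- pcb: bystander: bare green circuit board with black chips, 60 x 100; origin: centre of its underside
- screwdriver: bystander: a screwdriver lying on the bench
- parts_bin: bystander: loose red parts bin, 85 x 130 x 50 high; origin: centre of its underside

How it is judged:
On the way, in this order (a step that is already met when the one before it is completed fails the run):
1. the meter lies flat on the rubber pad, let go (x of meter in the frame of pad between -0.045 and 0.045 m and y of meter in the frame of pad between -0.09 and 0.09 m and z of meter in the frame of pad between -0.005 and 0.012 m and angle between meter's own z axis and vertical below 0.12 rad and contact force between the fingers and meter below 0.2 N and linear speed of meter below 0.02 m/s), for 0.2 s.
2. all modules stand in the compartments of the level tray, let go (x of module1 in the frame of tray_mid between -0.029 and 0.029 m and y of module1 in the frame of tray_mid between -0.113 and 0.113 m and z of module1 in the frame of tray_mid between -0.005 and 0.008 m and angle between the z axis of each of module1, module2, module3, module4 and the z axis of tray_mid, either way round below 0.12 rad and x of module2 in the frame of tray_mid between -0.029 and 0.029 m and y of module2 in the frame of tray_mid between -0.113 and 0.113 m and z of module2 in the frame of tray_mid between -0.005 and 0.008 m and x of module3 in the frame of tray_mid between -0.029 and 0.029 m and y of module3 in the frame of tray_mid between -0.113 and 0.113 m and z of module3 in the frame of tray_mid between -0.005 and 0.008 m and x of module4 in the frame of tray_mid between -0.029 and 0.029 m and y of module4 in the frame of tray_mid between -0.113 and 0.113 m and z of module4 in the frame of tray_mid between -0.005 and 0.008 m and contact force between the fingers and module1 below 0.2 N and contact force between the fingers and module2 below 0.2 N and contact force between the fingers and module3 below 0.2 N and contact force between the fingers and module4 below 0.2 N and value of joint tray below 0.05 rad), for 0.2 s.
3. the loaded tray is held at 30 degrees (within 4) for three seconds (2.8 s at least) (x of module1 in the frame of tray_mid between -0.029 and 0.029 m and y of module1 in the frame of tray_mid between -0.113 and 0.113 m and z of module1 in the frame of tray_mid between -0.005 and 0.008 m and angle between the z axis of each of module1, module2, module3, module4 and the z axis of tray_mid, either way round below 0.12 rad and x of module2 in the frame of tray_mid between -0.029 and 0.029 m and y of module2 in the frame of tray_mid between -0.113 and 0.113 m and z of module2 in the frame of tray_mid between -0.005 and 0.008 m and x of module3 in the frame of tray_mid between -0.029 and 0.029 m and y of module3 in the frame of tray_mid between -0.113 and 0.113 m and z of module3 in the frame of tray_mid between -0.005 and 0.008 m and x of module4 in the frame of tray_mid between -0.029 and 0.029 m and y of module4 in the frame of tray_mid between -0.113 and 0.113 m and z of module4 in the frame of tray_mid between -0.005 and 0.008 m and value of joint tray between 0.454 and 0.594 rad), for 2.8 s.
4. the tray is level again (under 3 degrees) with the modules still in it (x of module1 in the frame of tray_mid between -0.029 and 0.029 m and y of module1 in the frame of tray_mid between -0.113 and 0.113 m and z of module1 in the frame of tray_mid between -0.005 and 0.008 m and angle between the z axis of each of module1, module2, module3, module4 and the z axis of tray_mid, either way round below 0.12 rad and x of module2 in the frame of tray_mid between -0.029 and 0.029 m and y of module2 in the frame of tray_mid between -0.113 and 0.113 m and z of module2 in the frame of tray_mid between -0.005 and 0.008 m and x of module3 in the frame of tray_mid between -0.029 and 0.029 m and y of module3 in the frame of tray_mid between -0.113 and 0.113 m and z of module3 in the frame of tray_mid between -0.005 and 0.008 m and x of module4 in the frame of tray_mid between -0.029 and 0.029 m and y of module4 in the frame of tray_mid between -0.113 and 0.113 m and z of module4 in the frame of tray_mid between -0.005 and 0.008 m and value of joint tray below 0.05 rad), for 0.2 s.
At the end, for the whole second after the job is handed in: every module stands upright (within 7 degrees) and still on the floor of the red tray, the meter lies flat with its middle on the rubber pad, and the tilting tray is level (under 3 degrees) (x of module1 in the frame of out_tray between -0.091 and 0.091 m and y of module1 in the frame of out_tray between -0.106 and 0.106 m and z of module1 in the frame of out_tray between -0.005 and 0.012 m and angle between each of module1, module2, module3, module4, meter's own z axis and vertical below 0.12 rad and linear speed of each of module1, module2, module3, module4 below 0.03 m/s and x of module2 in the frame of out_tray between -0.091 and 0.091 m and y of module2 in the frame of out_tray between -0.106 and 0.106 m and z of module2 in the frame of out_tray between -0.005 and 0.012 m and x of module3 in the frame of out_tray between -0.091 and 0.091 m and y of module3 in the frame of out_tray between -0.106 and 0.106 m and z of module3 in the frame of out_tray between -0.005 and 0.012 m and x of module4 in the frame of out_tray between -0.091 and 0.091 m and y of module4 in the frame of out_tray between -0.106 and 0.106 m and z of module4 in the frame of out_tray between -0.005 and 0.012 m and x of meter in the frame of pad between -0.045 and 0.045 m and y of meter in the frame of pad between -0.09 and 0.09 m and z of meter in the frame of pad between -0.005 and 0.012 m and value of joint tray below 0.05 rad); the robot touches nothing.
It fails at once if a module is squeezed or pressed by the fingers with more than 60 N in all (contact force between the fingers and module1 above 60 N or contact force between the fingers and module2 above 60 N or contact force between the fingers and module3 above 60 N or contact force between the fingers and module4 above 60 N).
It fails at once if a bystander is moved more than 4 cm (distance of any of masking_roll, solder_spool, flux_bottle, pcb, screwdriver, parts_bin from where it was at the start of the episode above 0.04 m).
Of module1, module2, module3, module4 only 2 to 3 are there at a start; the rules pass over those that are not, and their reading is None.
At some moment in a run one of module1, module2, module3, module4 may be knocked a few centimetres aside while the robot is not near it.
It also fails if it takes over 210 s, if anything falls off the work surface, if the arm or the gripper's body presses on something with over 40 N, if the wrist force passes 120 N, or if a joint passes its speed limit or range.

## Working session

There is one attempt and no reset: what is moved stays moved. The work goes in short steps, Python scripts to look and compute and a tool call to move; the robot and the scene stay as the last step left them, time stands still between calls to the robot, and variables do not carry over. Pictures are saved under pics/ and viewed, at most 14 in all, crops included, and the job is handed in when it is done.

Besides the shell and the picture viewer there is one more tool, called after "Call:" in YAML: its name, and indented under it one key for each argument. move_arm: Moves the arm, as the interface text tells. Shift numbers are shares of 0.02 m and turn numbers shares of 6 degrees, none past 1 either way. Its arguments: {"type":"object","properties":{"plan":{"type":"array"},"grip_force":{"type":"number"}},"required":["plan"]}

```bash
ls; mkdir -p pics; cat > h.py <<'E'
import numpy as np, cv2
from scipy.spatial.transform import Rotation as R
from workcell import observe, grab_frame, job_done
def save(name,fn):
    f=grab_frame(name); cv2.imwrite('pics/'+fn,cv2.cvtColor(f['color'],cv2.COLOR_RGB2BGR)); return f
E
python3 - <<'E'
from h import *
o=observe(); print(o['clock'],o['position'],o['tool_rot'],o['grip_width'])
for n in('top','scene'):
    f=save(n,n+'0.png'); print(n,f['intrinsics'],f['position'],f['orientation'])
E
```

```text
pics
0.0 [ 0.16461056 -0.60255553  0.2086218 ] [-3.14045041e+00  9.36857493e-05  2.66739729e-01] 0.08529005326965235
top [[608.82817633   0.         324.52410232]
 [  0.         608.82817633 241.34929252]
 [  0.           0.           1.        ]] [ 0.34720945 -0.02119764  1.517475  ] [-3.01531433  0.01853996 -1.55149649]
scene [[587.48971228   0.         322.56581133]
 [  0.         587.48971228 238.75222448]
 [  0.           0.           1.        ]] [ 1.10698302 -0.17625795  0.97987096] [-2.58903467 -0.01607028  1.2770063 ]
```

View pics/top0.png

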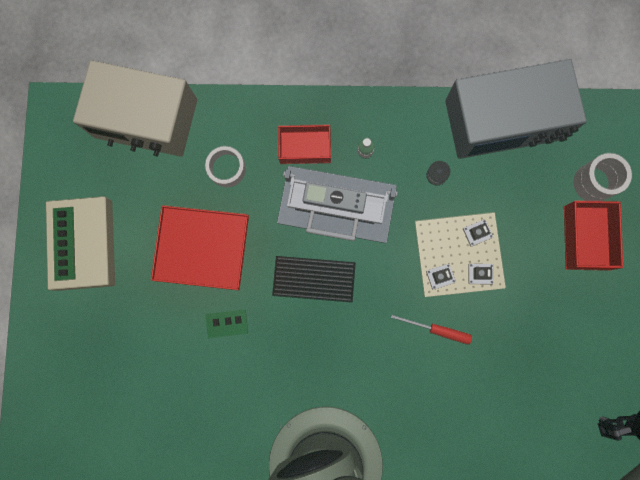

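View pics/scene0.png

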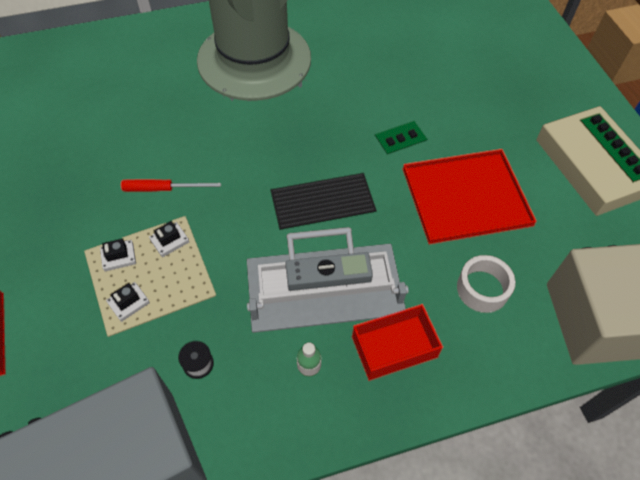

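```bash
cat >> h.py <<'E'
def ray(f,u,z):
    """pixels (n,2) -> world points on plane z"""
    Ro=R.from_euler('xyz',f['orientation']).as_matrix(); u=np.atleast_2d(u).astype(float)
    d=np.c_[u,np.ones(len(u))]@np.linalg.inv(f['intrinsics']).T@Ro.T
    p=np.array(f['position']); return p+d*((z-p[2])/d[:,2])[:,None]
def wristframe():
    """wrist frame with world pose filled in"""
    o=observe(); f=grab_frame('wrist'); T=np.eye(4); T[:3,:3]=R.from_euler('xyz',o['tool_rot']).as_matrix(); T[:3,3]=o['position']
    M=T@np.array(f['tool_from_camera']); f['position']=M[:3,3]; f['orientation']=R.from_matrix(M[:3,:3]).as_euler('xyz'); return f
def blobs(f,mask,zs,amin=30):
    n,l,s,c=cv2.connectedComponentsWithStats(mask.astype(np.uint8)); out=[]
    for i in range(1,n):
        if s[i,4]<amin: continue
        ys,xs=np.where(l==i); P=ray(f,np.c_[xs,ys],zs)[:,:2]
        r=cv2.minAreaRect((P*1000).astype(np.float32)); b=cv2.boxPoints(r); e=b[1]-b[0]; e2=b[2]-b[1]
        L=e if np.hypot(*e)>np.hypot(*e2) else e2
        out.append((s[i,4],tuple(c[i].round(0)),np.round(r[0],1),np.round(sorted(r[1]),1),round(np.degrees(np.arctan2(L[1],L[0]))%180,1)))
    return out
E
python3 - <<'E'
from h import *
f=grab_frame('top'); im=f['color']; hsv=cv2.cvtColor(im,cv2.COLOR_RGB2HSV); H,S,V=[hsv[...,i].astype(int) for i in range(3)]
def sub(m,x0,x1,y0,y1):
    k=np.zeros(m.shape,bool); k[y0:y1,x0:x1]=1; return m&k
def show(n,b): 
    for x in b: print(n,*x)
show('out',blobs(f,sub(((H<8)|(H>172))&(S>150),140,260,195,300),0.018,500))
show('sheet',blobs(f,sub((H>14)&(H<32)&(S>25)&(V>120),405,515,205,305),0.003,300))
show('dark',blobs(f,sub((V<60),405,515,205,305),0.043,15))
show('white',blobs(f,sub((S<25)&(V>140),405,515,205,305),0.017,15))
show('pad',blobs(f,sub((V<80)&(S<80),265,365,250,310),0.004,100))
show('gray',blobs(f,sub((S<60)&(V>60),270,405,160,250),0.008,50))
show('meter',blobs(f,sub((S<60)&(V<115)&(V>30),295,375,180,215),0.08,50))
c=lambda x0,x1,y0,y1:cv2.resize(im[y0:y1,x0:x1],None,fx=6,fy=6,interpolation=cv2.INTER_CUBIC)
cv2.imwrite('pics/c1.png',cv2.cvtColor(np.vstack([c(270,402,165,245)[:480],np.pad(c(408,508,210,230),((0,0),(0,192),(0,0)))])[:480],cv2.COLOR_RGB2BGR))
E
```

```text
out 6654 (np.float64(200.0), np.float64(247.0)) [517.7 321.2] [189.1 221.2] 84.8
sheet 4566 (np.float64(457.0), np.float64(252.0)) [ 512.7 -326.4] [189.1 199.4] 97.2
dark 16 (np.float64(472.0), np.float64(234.0)) [ 557.3 -350.2] [ 3.9 23.9] 22.5
white 233 (np.float64(477.0), np.float64(233.0)) [ 566.8 -369.6] [50.  59.6] 112.8
white 16 (np.float64(485.0), np.float64(229.0)) [ 575.5 -387.2] [ 5.6 14.3] 25.7
white 16 (np.float64(478.0), np.float64(231.0)) [ 568.2 -369.7] [7.5 9.9] 91.0
white 232 (np.float64(479.0), np.float64(274.0)) [ 464.6 -375.7] [49.4 58.8] 89.4
white 246 (np.float64(440.0), np.float64(276.0)) [ 456.1 -277.3] [49.4 59.2] 109.4
white 17 (np.float64(447.0), np.float64(274.0)) [ 461.7 -293.5] [ 5.5 15.5] 18.1
white 17 (np.float64(440.0), np.float64(276.0)) [ 456.8 -275.9] [ 8.8 10.3] 45.3
pad 2792 (np.float64(313.0), np.float64(279.0)) [445.2  36.3] [ 99.8 200. ] 86.3
gray 6810 (np.float64(336.0), np.float64(205.0)) [630.3 -15.6] [161.2 293.8] 80.5
meter 116 (np.float64(336.0), np.float64(197.0)) [637.  -17.7] [29.3 31.2] 90.9
meter 144 (np.float64(332.0), np.float64(207.0)) [612.9  -8. ] [  6.5 144.5] 80.2
```

View pics/c1.png

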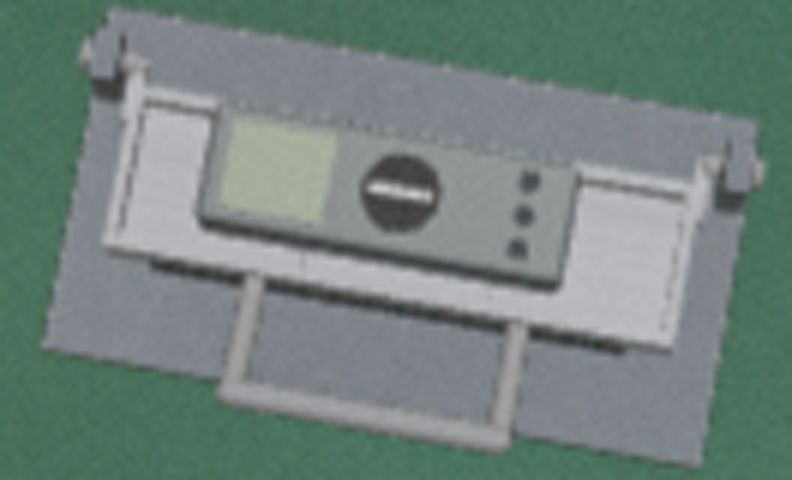

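```bash
cat >> h.py <<'E'
def go(x,y,z,yaw,N=10,frm=None):
    """print constant row numbers for N rows from measured pose (or frm=(x,y,z,yaw deg)) to tool-down target"""
    if frm is None:
        o=observe(); p0=np.array(o['position']); R0=R.from_euler('xyz',o['tool_rot'])
    else: p0=np.array(frm[:3]); R0=R.from_euler('xyz',[180,0,frm[3]],degrees=True)
    R1=R.from_euler('xyz',[180,0,yaw],degrees=True); w=(R0.inv()*R1).as_rotvec()/N
    S=sum(R.from_rotvec(w*k).as_matrix() for k in range(N))
    d=np.linalg.solve(S,R0.inv().apply(np.array([x,y,z])-p0))
    print(N,'rows',np.round(d/.02,3),np.round(np.degrees(w)/6,3))
def st():
    o=observe(); print(round(o['clock'],2),np.round(o['position'],4),np.round(np.degrees(o['tool_rot']),2),'F',np.round(o['force'],1),'w',round(o['grip_width'],4),'ff',np.round(o['finger_force'],1))
E
python3 - <<'E'
from h import *
f=grab_frame('top')
c=lambda *p:np.array(p)/6.+[270-.42,165-.42]
def pr(n,P): print(n,(P[:,:2]*1000).round(1).tolist(),(P[:,:2].mean(0)*1000).round(1))
P=ray(f,c((112,8),(755,122),(700,465),(43,350)),.008); pr('plate',P)
e=P[0]-P[1]; g=P[3]-P[2]; print(np.linalg.norm(e),np.linalg.norm(P[1]-P[2]),np.degrees(np.arctan2(e[1],e[0])),np.degrees(np.arctan2(g[1],g[0])))
P=ray(f,c((225,392),(505,440)),.054); pr('bar',P); print(np.linalg.norm(P[0]-P[1]))
P=ray(f,c((218,108),(578,165),(560,283),(200,218)),.08); pr('meter',P); e=P[0]-P[1]; print(np.linalg.norm(e),np.degrees(np.arctan2(e[1],e[0])))
go(.632,-.017,.2,80.5,40)
E
```

```text
plate [[730.0, 106.5], [684.9, -165.7], [539.1, -143.5], [583.0, 131.5]] [634.2 -17.8]
0.27583659574428443 0.14748339183413714 80.57945417628696 80.93235802699441
bar [[559.8, 52.5], [542.1, -61.1]] [550.9  -4.3]
0.11495989410719973
meter [[671.2, 56.6], [650.1, -88.1], [602.1, -81.5], [626.2, 62.8]] [637.4 -12.6]
0.14628466313412847 81.70533427400709
40 rows [ 0.986 -0.075  0.011] [-0.    -0.    -0.272]
```

Call:
move_arm:
  plan:
    - [[0.99,-0.07,0.01,0,0,-0.27,1],[0.99,-0.07,0.01,0,0,-0.27,1],[0.99,-0.07,0.01,0,0,-0.27,1],[0.99,-0.07,0.01,0,0,-0.27,1],[0.99,-0.07,0.01,0,0,-0.27,1],[0.99,-0.07,0.01,0,0,-0.27,1],[0.99,-0.07,0.01,0,0,-0.27,1],[0.99,-0.07,0.01,0,0,-0.27,1],[0.99,-0.07,0.01,0,0,-0.27,1],[0.99,-0.07,0.01,0,0,-0.27,1]]
  grip_force: 40

```text
clock: 1.2
position: [0.343, -0.5133, 0.2072]
tool_rot: [-3.142, 0.0, 0.552]
force: [0.4, 0.3, -0.2]
grip_width: 0.0855
finger_force: 0.0
```

Call:
move_arm:
  plan:
    - [[0.99,-0.07,0.01,0,0,-0.27,1],[0.99,-0.07,0.01,0,0,-0.27,1],[0.99,-0.07,0.01,0,0,-0.27,1],[0.99,-0.07,0.01,0,0,-0.27,1],[0.99,-0.07,0.01,0,0,-0.27,1],[0.99,-0.07,0.01,0,0,-0.27,1],[0.99,-0.07,0.01,0,0,-0.27,1],[0.99,-0.07,0.01,0,0,-0.27,1],[0.99,-0.07,0.01,0,0,-0.27,1],[0.99,-0.07,0.01,0,0,-0.27,1]]

```text
clock: 2.2
position: [0.4878, -0.3785, 0.2052]
tool_rot: [-3.142, 0.0, 0.835]
force: [0.1, 0.3, 0.5]
grip_width: 0.0853
finger_force: 0.0
```

Call:
move_arm:
  plan:
    - [[0.99,-0.07,0.01,0,0,-0.27,1],[0.99,-0.07,0.01,0,0,-0.27,1],[0.99,-0.07,0.01,0,0,-0.27,1],[0.99,-0.07,0.01,0,0,-0.27,1],[0.99,-0.07,0.01,0,0,-0.27,1],[0.99,-0.07,0.01,0,0,-0.27,1],[0.99,-0.07,0.01,0,0,-0.27,1],[0.99,-0.07,0.01,0,0,-0.27,1],[0.99,-0.07,0.01,0,0,-0.27,1],[0.99,-0.07,0.01,0,0,-0.27,1]]

```text
clock: 3.2
position: [0.5892, -0.2086, 0.2032]
tool_rot: [3.142, -0.0, 1.117]
force: [-0.3, -0.0, 0.2]
grip_width: 0.0853
finger_force: 0.0
```

```bash
python3 - <<'E'
from h import *
st(); go(.637,-.014,.15,81,10)
E
```

```text
3.2 [ 0.5892 -0.2086  0.2032] [180.    -0.    64.02] F [-0.3 -0.   0.2] w 0.0853 ff 0.0
10 rows [ 1.003 -0.08   0.266] [ 0.    -0.    -0.283]
```

Call:
move_arm:
  plan:
    - [[1,-0.08,0.27,0,0,-0.28,1],[1,-0.08,0.27,0,0,-0.28,1],[1,-0.08,0.27,0,0,-0.28,1],[1,-0.08,0.27,0,0,-0.28,1],[1,-0.08,0.27,0,0,-0.28,1],[1,-0.08,0.27,0,0,-0.28,1],[1,-0.08,0.27,0,0,-0.28,1],[1,-0.08,0.27,0,0,-0.28,1],[1,-0.08,0.27,0,0,-0.28,1],[1,-0.08,0.27,0,0,-0.28,1]]

```text
clock: 4.2
position: [0.6371, -0.0145, 0.1487]
tool_rot: [3.142, -0.0, 1.411]
force: [0.1, -0.1, 0.5]
grip_width: 0.0855
finger_force: 0.0
```

```bash
python3 - <<'E'
from h import *
st(); go(.637,-.014,.062,81,5); f=wristframe(); print(f['position'],f['orientation'],f['intrinsics'][0]); cv2.imwrite('pics/w1.png',cv2.cvtColor(f['color'],cv2.COLOR_RGB2BGR)); import pickle; pickle.dump(f,open('w1.pkl','wb'))
E
```

```text
4.2 [ 0.6371 -0.0145  0.1487] [180.    -0.    80.82] F [ 0.1 -0.1  0.5] w 0.0855 ff 0.0
5 rows [ 0.005 -0.001  0.867] [ 0.    -0.    -0.006]
[0.65074816 0.06654267 0.31359801] [ 2.81975996e+00 -5.41201637e-04 -1.59413153e-01] [352.25685458   0.         316.19673423]
```

View pics/w1.png

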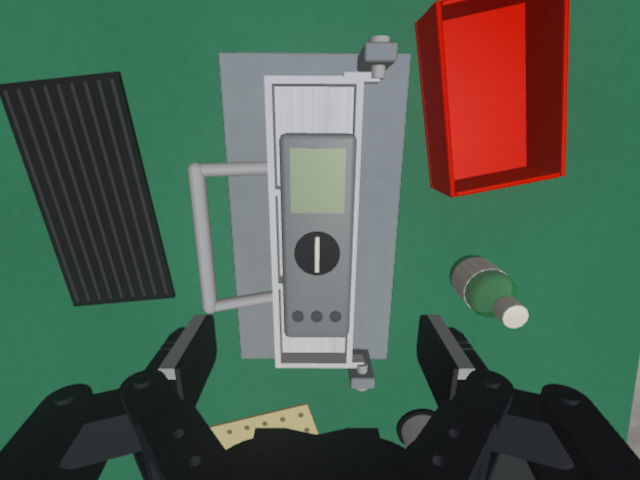

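```bash
python3 - <<'E'
from h import *
import pickle; f=pickle.load(open('w1.pkl','rb'))
def q(n,px,z):
    P=ray(f,px,z)[:,:2]*1000; e=P[0]-P[3]; g=P[1]-P[2]
    print(n,P.round(1).tolist(),'c',P.mean(0).round(1),'len',np.linalg.norm(e).round(1),np.linalg.norm(P[1]-P[0]).round(1),np.linalg.norm(P[2]-P[3]).round(1),'ang',np.degrees([np.arctan2(e[1],e[0]),np.arctan2(g[1],g[0])]).round(1))
q('tray',[(264,76),(364,76),(352,367),(275,367)],.05)
q('plate',[(220,53),(410,55),(387,359),(242,357)],.008)
q('meter',[(281,134),(355,134),(349,335),(285,335)],.08)
q('bar',[(197,165),(197,165),(209,307),(209,307)],.054)
E
```

```text
tray [[621.4, 106.2], [688.4, 95.4], [650.5, -136.5], [582.9, -125.6]] c [635.8 -15.1] len 234.9 67.9 68.5 ang [80.6 80.7]
plate [[586.4, 133.7], [731.3, 109.0], [687.1, -164.8], [541.2, -138.9]] c [636.5 -15.2] len 276.3 146.9 148.2 ang [80.6 80.8]
meter [[628.5, 67.4], [674.6, 60.0], [652.0, -84.2], [603.8, -76.4]] c [639.7  -8.3] len 146.0 46.7 48.8 ang [80.3 81.1]
bar [[562.2, 56.2], [562.2, 56.2], [541.7, -56.3], [541.7, -56.3]] c [552.  -0.] len 114.4 0.0 0.0 ang [79.7 79.7]
```

Call:
move_arm:
  plan:
    - [[0,0,0.87,0,0,0,1],[0,0,0.87,0,0,0,1],[0,0,0.87,0,0,0,1],[0,0,0.87,0,0,0,1],[0,0,0.87,0,0,0,1],[0,0,0,0,0,0,-1],[0,0,0,0,0,0,-1],[0,0,0,0,0,0,-1],[0,0,0,0,0,0,-1],[0,0,0,0,0,0,-1]]

```text
clock: 5.25
position: [0.6372, -0.0162, 0.0629]
tool_rot: [3.141, -0.0, 1.408]
force: [0.1, -0.2, -0.8]
grip_width: 0.0118
finger_force: 0.0
```

```bash
python3 - <<'E'
from h import *
st(); a=grab_frame('wrist')['color']; b=grab_frame('scene')['color']
c=np.hstack([cv2.resize(a,(400,300)),cv2.resize(b[200:400,200:467],(400,300))]); cv2.imwrite('pics/w2.png',c[...,::-1])
E
```

```text
5.25 [ 0.6372 -0.0162  0.0629] [ 1.7995e+02 -1.0000e-02  8.0680e+01] F [ 0.1 -0.2 -0.8] w 0.0118 ff 0.0
```

View pics/w2.png

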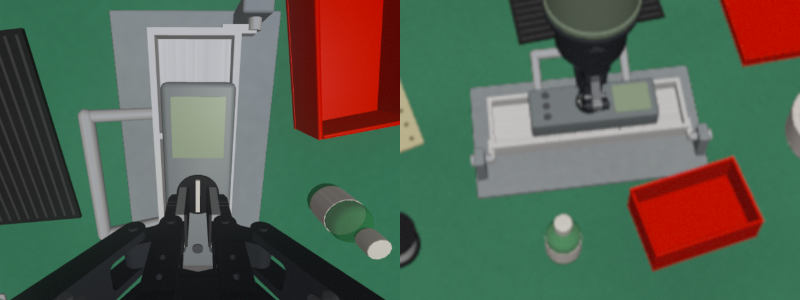

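```bash
python3 - <<'E'
from h import *
st(); f=save('scene','s2.png')
def proj(f,P):
    Ro=R.from_euler('xyz',f['orientation']).as_matrix(); d=(np.array(P)-f['position'])@Ro; k=d@np.array(f['intrinsics']).T; return (k[:2]/k[2]).round(1)
for z in (.063,.08,.09): print(proj(f,(.6372,-.0162,z)))
im=f['color'][230:320,270:400]; cv2.imwrite('pics/s2.png',cv2.resize(im,None,fx=6,fy=6,interpolation=cv2.INTER_CUBIC)[...,::-1])
E
```

```text
5.35 [ 0.6371 -0.0162  0.0626] [179.97  -0.    80.68] F [ 0.2  0.3 -0.2] w 0.0004 ff 0.0
[323.9 272.1]
[324.1 267.5]
[324.2 264.7]
```

View pics/s2.png

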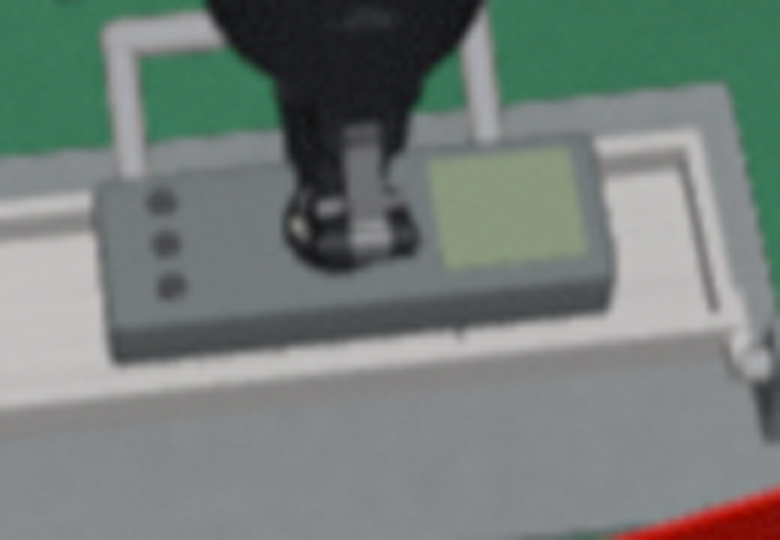

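```bash
python3 - <<'E'
from h import *
st(); f=grab_frame('wrist'); C=np.linalg.inv(np.array(f['tool_from_camera'])); K=np.array(f['intrinsics'])
print(np.array(f['tool_from_camera']).round(4))
for p in ([0,0,0],[0,0,-.02],[0,0,-.04],[.011,0,0]):
    k=K@(C@[*p,1])[:3]; print(p,(k[:2]/k[2]).round(1),k[2].round(3))
im=f['color'][230:400,200:430]; cv2.imwrite('pics/w3.png',cv2.resize(im,None,fx=3,fy=3,interpolation=cv2.INTER_CUBIC)[...,::-1])
E
```

```text
5.4 [ 0.637  -0.0162  0.0625] [179.98  -0.    80.68] F [-0.  -0.5 -0.2] w 0.0002 ff 0.0
[[ 7.000e-04 -9.487e-01 -3.163e-01  8.220e-02]
 [ 1.000e+00  5.000e-04  7.000e-04  6.000e-04]
 [-5.000e-04 -3.163e-01  9.487e-01 -1.649e-01]
 [ 0.000e+00  0.000e+00  0.000e+00  1.000e+00]]
[0, 0, 0] [314.8 296.9] 0.182
[0, 0, -0.02] [314.6 316.3] 0.163
[0, 0, -0.04] [314.4 340.8] 0.144
[0.011, 0, 0] [314.7 277.3] 0.179
```

View pics/w3.png

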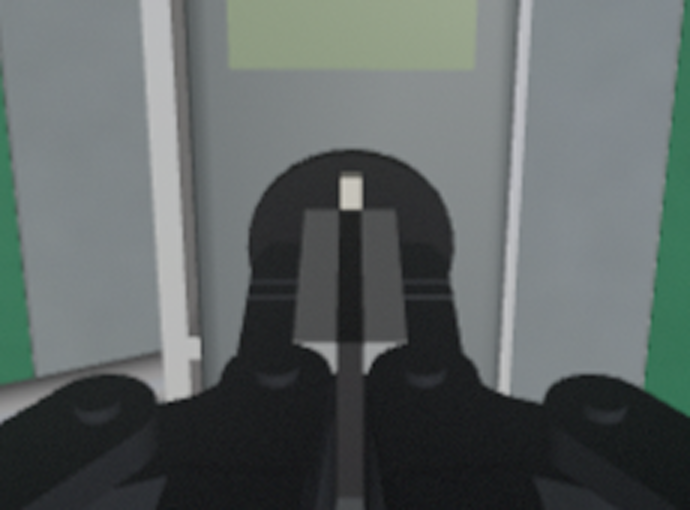

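Call:
move_arm:
  plan:
    - [[0,0,-0.5,0,0,0,-1],[0,0,-0.5,0,0,0,-1],[0,0,-0.5,0,0,0,-1],[0,0,-0.5,0,0,0,-1],[0,0,-0.5,0,0,0,-1],[0,0,0,0,0,0,-1],[0,0,0,0,0,0,-1],[0,0,0,0,0,0,-1],[0,0,0,0,0,0,-1],[0,0,0,0,0,0,-1]]

```text
clock: 6.45
position: [0.6367, -0.0161, 0.1118]
tool_rot: [-3.141, 0.0, 1.408]
force: [0.3, 0.5, -0.0]
grip_width: -0.0001
finger_force: 0.0
```

```bash
python3 - <<'E'
from h import *
st(); f=grab_frame('wrist')
im=f['color'][230:400,200:430]; a=cv2.resize(im,None,fx=2,fy=2,interpolation=cv2.INTER_CUBIC)
f=grab_frame('scene');im=f['color'][230:315,270:385]; b=cv2.resize(im,(460,340),interpolation=cv2.INTER_CUBIC)
cv2.imwrite('pics/w4.png',np.hstack([a,b])[:,:800,::-1])
E
```

```text
6.45 [ 0.6367 -0.0161  0.1118] [-179.97    0.     80.69] F [ 0.3  0.5 -0. ] w -0.0001 ff 0.0
```

View pics/w4.png

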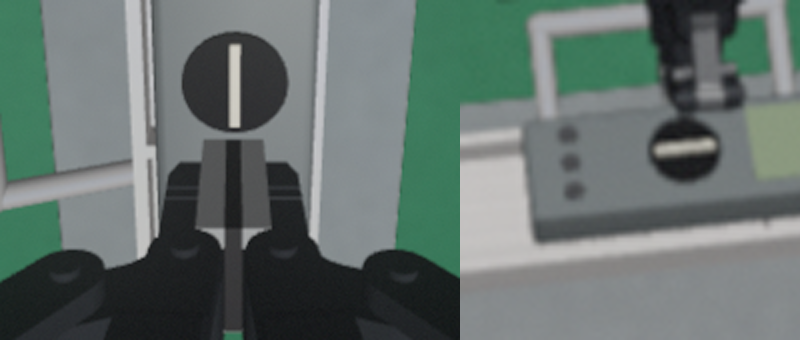

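Call:
move_arm:
  plan:
    - [[0.1,0.02,0,0,0,0,1],[0.1,0.02,0,0,0,0,1],[0.1,0.02,0,0,0,0,1],[0.1,0.02,0,0,0,0,1],[0,0,0,0,0,0,1],[0,0,0,0,0,0,1],[0,0,0,0,0,0,1],[0,0,0.5,0,0,0,1],[0,0,0.5,0,0,0,1],[0,0,0.5,0,0,0,1]]

```text
clock: 7.55
position: [0.6394, -0.0086, 0.0809]
tool_rot: [-3.141, 0.0, 1.408]
force: [0.4, -0.3, 0.2]
grip_width: 0.0855
finger_force: 0.0
```

Call:
move_arm:
  plan:
    - [[0,0,0.5,0,0,0,1],[0,0,0.5,0,0,0,1],[0,0,0.5,0,0,0,1],[0,0,0.5,0,0,0,1],[0,0,0.5,0,0,0,1],[0,0,0,0,0,0,1],[0,0,0,0,0,0,-1],[0,0,0,0,0,0,-1],[0,0,0,0,0,0,-1],[0,0,0,0,0,0,-1]]

```text
clock: 8.55
position: [0.6401, -0.0085, 0.0329]
tool_rot: [3.141, -0.0, 1.408]
force: [-2.3, -0.2, 6.7]
grip_width: 0.0494
finger_force: 41.7
```

```bash
python3 - <<'E'
from h import *
st()
E
```

```text
8.55 [ 0.6401 -0.0085  0.0329] [ 1.7995e+02 -1.0000e-02  8.0680e+01] F [-2.3 -0.2  6.7] w 0.0494 ff 41.7
```

Call:
move_arm:
  plan:
    - [[0,0,-0.5,0,0,0,-1],[0,0,-1,0,0,0,-1],[0,0,-1,0,0,0,-1],[0,0,-0.5,0,0,0,-1],[0,0,0,0,0,0,-1],[0,0,0,0,0,0,-1],[0,0,0,0,0,0,-1],[0,0,0,0,0,0,-1],[0,0,0,0,0,0,-1],[0,0,0,0,0,0,-1]]

```text
clock: 9.55
position: [0.6396, -0.0085, 0.0919]
tool_rot: [-3.141, 0.0, 1.408]
force: [-0.3, -0.1, -2.3]
grip_width: 0.0494
finger_force: 42.3
```

```bash
python3 - <<'E'
from h import *
st(); go(.450,.038,.093,86.3,11)
E
```

```text
9.55 [ 0.6396 -0.0085  0.0919] [-179.97    0.     80.69] F [-0.3 -0.1 -2.3] w 0.0494 ff 42.3
11 rows [ 0.108 -0.881 -0.005] [-0.     0.    -0.085]
```

Call:
move_arm:
  plan:
    - [[0.12,-0.97,0,0,0,-0.09,-1],[0.12,-0.97,0,0,0,-0.09,-1],[0.12,-0.97,0,0,0,-0.09,-1],[0.12,-0.97,0,0,0,-0.09,-1],[0.12,-0.97,0,0,0,-0.09,-1],[0.12,-0.97,0,0,0,-0.09,-1],[0.12,-0.97,0,0,0,-0.09,-1],[0.12,-0.97,0,0,0,-0.09,-1],[0.12,-0.97,0,0,0,-0.09,-1],[0.12,-0.97,0,0,0,-0.09,-1]]

```text
clock: 10.55
position: [0.4495, 0.0387, 0.0923]
tool_rot: [3.141, -0.0, 1.503]
force: [0.5, 0.3, -1.4]
grip_width: 0.0496
finger_force: 42.4
```

Call:
move_arm:
  plan:
    - [[0,0,0.7,0,0,0,-1],[0,0,0.8,0,0,0,-1],[0,0,0.8,0,0,0,-1],[0,0,0.8,0,0,0,-1],[0,0,0.8,0,0,0,-1],[0,0,0.6,0,0,0,-1],[0,0,0.4,0,0,0,-1],[0,0,0.1,0,0,0,-1],[0,0,0,0,0,0,-1],[0,0,0,0,0,0,-1]]

```text
clock: 11.55
position: [0.4504, 0.0386, -0.0074]
tool_rot: [3.141, -0.0, 1.502]
force: [0.8, -0.2, -2.0]
grip_width: 0.0493
finger_force: 42.3
```

```bash
python3 - <<'E'
from h import *
st()
E
```

```text
11.55 [ 0.4504  0.0386 -0.0074] [ 1.7996e+02 -1.0000e-02  8.6080e+01] F [ 0.8 -0.2 -2. ] w 0.0493 ff 42.3
```

Call:
move_arm:
  plan:
    - [[0,0,0.1,0,0,0,-1],[0,0,0.1,0,0,0,-1],[0,0,0.05,0,0,0,-1],[0,0,0,0,0,0,-1],[0,0,0,0,0,0,1],[0,0,0,0,0,0,1],[0,0,0,0,0,0,1],[0,0,0,0,0,0,1],[0,0,0,0,0,0,1],[0,0,0,0,0,0,1]]

```text
clock: 12.55
position: [0.4501, 0.0385, -0.0128]
tool_rot: [3.142, -0.0, 1.502]
force: [0.1, 0.4, 0.0]
grip_width: 0.0853
finger_force: 0.0
```

Call:
move_arm:
  plan:
    - [[0,0,-0.5,0,0,0,1],[0,0,-0.8,0,0,0,1],[0,0,-1,0,0,0,1],[0,0,-1,0,0,0,1],[0,0,-1,0,0,0,1],[0,0,-1,0,0,0,1],[0,0,-1,0,0,0,1],[0,0,-1,0,0,0,1],[0,0,0,0,0,0,1],[0,0,0,0,0,0,1]]

```text
clock: 13.55
position: [0.4502, 0.0384, 0.1337]
tool_rot: [3.141, 0.0, 1.502]
force: [0.9, 0.8, -0.2]
grip_width: 0.0853
finger_force: 0.0
```

```bash
cat >> h.py <<'E'
def modules(f,roi,z):
    hsv=cv2.cvtColor(f['color'],cv2.COLOR_RGB2HSV); m=(hsv[...,1]<25)&(hsv[...,2]>140); k=np.zeros(m.shape,bool); x0,x1,y0,y1=roi; k[y0:y1,x0:x1]=1
    for b in blobs(f,m&k,z,60): print(*b)
E
python3 - <<'E'
from h import *
st(); f=grab_frame('top'); modules(f,(405,515,205,305),.017)
hsv=cv2.cvtColor(f['color'],cv2.COLOR_RGB2HSV); k=np.zeros(hsv.shape[:2],bool); k[240:320,250:380]=1
w=wristframe(); cv2.imwrite('pics/w5.png',np.hstack([cv2.resize(w['color'],(400,300)),cv2.resize(f['color'][200:320,250:410],(400,300))])[...,::-1])
go(.462,-.375,.1,89.4,25); go(.461,-.280,.1,109.4,20); go(.567,-.37,.1,112.8,20)
E
```

```text
13.55 [0.4502 0.0384 0.1337] [179.94   0.    86.07] F [ 0.9  0.8 -0.2] w 0.0853 ff 0.0
218 (np.float64(476.0), np.float64(234.0)) [ 566.6 -369.2] [50.  58.9] 112.8
234 (np.float64(479.0), np.float64(274.0)) [ 464.6 -375.7] [49.3 58.7] 89.4
245 (np.float64(440.0), np.float64(276.0)) [ 456.1 -277.3] [49.4 59.2] 109.4
25 rows [-0.825  0.058  0.066] [-0.     0.    -0.022]
20 rows [-0.799 -0.072  0.082] [-0.     0.    -0.194]
20 rows [-1.063  0.135  0.082] [-0.     0.    -0.223]
```

View pics/w5.png

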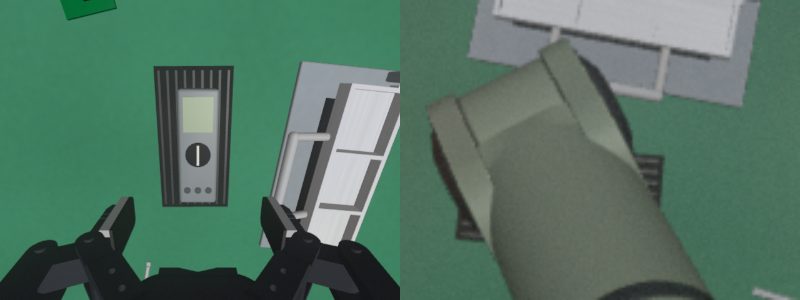

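Call:
move_arm:
  plan:
    - [[-0.8,-0.07,0.07,0,0,-0.19,1],[-0.8,-0.07,0.07,0,0,-0.19,1],[-0.8,-0.07,0.07,0,0,-0.19,1],[-0.8,-0.07,0.07,0,0,-0.19,1],[-0.8,-0.07,0.07,0,0,-0.19,1],[-0.8,-0.07,0.07,0,0,-0.19,1],[-0.8,-0.07,0.07,0,0,-0.19,1],[-0.8,-0.07,0.07,0,0,-0.19,1],[-0.8,-0.07,0.07,0,0,-0.19,1],[-0.8,-0.07,0.07,0,0,-0.19,1]]
  grip_force: 20

```text
clock: 14.65
position: [0.439, -0.1219, 0.1185]
tool_rot: [-3.14, -0.001, 1.703]
force: [-0.5, 0.5, -0.2]
grip_width: 0.0859
finger_force: 0.0
```

Call:
move_arm:
  plan:
    - [[-0.8,-0.07,0.07,0,0,-0.2,1],[-0.8,-0.07,0.07,0,0,-0.2,1],[-0.8,-0.07,0.07,0,0,-0.2,1],[-0.8,-0.07,0.07,0,0,-0.2,1],[-0.8,-0.07,0.07,0,0,-0.2,1],[-0.8,-0.07,0.07,0,0,-0.2,1],[-0.8,-0.07,0.07,0,0,-0.2,1],[-0.8,-0.07,0.07,0,0,-0.2,1],[-0.8,-0.07,0.07,0,0,-0.2,1],[-0.8,-0.07,0.07,0,0,-0.2,1]]

```text
clock: 15.65
position: [0.4611, -0.2805, 0.1043]
tool_rot: [-3.141, -0.001, 1.912]
force: [0.1, 0.2, 0.6]
grip_width: 0.0855
finger_force: 0.0
```

```bash
python3 - <<'E'
from h import *
st(); w=wristframe(); cv2.imwrite('pics/w6.png',w['color'][...,::-1]); modules(w,(0,640,0,480),.017)
E
```

```text
15.65 [ 0.4611 -0.2805  0.1043] [-1.7995e+02 -8.0000e-02  1.0955e+02] F [0.1 0.2 0.6] w 0.0855 ff 0.0
910 (np.float64(192.0), np.float64(71.0)) [ 345.5 -201.7] [ 5.3 98.4] 75.0
1116 (np.float64(628.0), np.float64(80.0)) [ 613.3 -108. ] [20.1 40.5] 125.7
2059 (np.float64(313.0), np.float64(223.0)) [ 456.9 -274.1] [49.1 58.3] 109.2
166 (np.float64(312.0), np.float64(263.0)) [ 463.8 -295.7] [ 4.9 17.7] 19.6
1483 (np.float64(283.0), np.float64(334.0)) [ 465.7 -372. ] [48.8 58.9] 89.8
1007 (np.float64(385.0), np.float64(363.0)) [ 562.7 -367.8] [38.5 59.1] 112.3
93 (np.float64(168.0), np.float64(373.0)) [ 380.4 -432.9] [ 9.2 11.8] 19.6
103 (np.float64(464.0), np.float64(373.0)) [ 621.5 -347.1] [ 9.2 11.9] 19.6
115 (np.float64(275.0), np.float64(378.0)) [ 469.4 -406.3] [ 5.7 17.6] 0.4
106 (np.float64(406.0), np.float64(409.0)) [ 588.6 -398.4] [ 5.5 17.1] 19.6
```

View pics/w6.png

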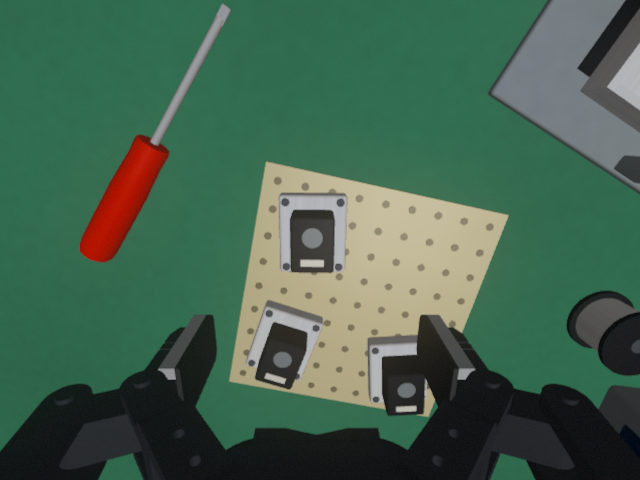

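```bash
python3 - <<'E'
from h import *
go(.4569,-.2741,-.005,109.3,10)
E
```

```text
10 rows [ 0.05  -0.005  0.545] [-0.001 -0.     0.004]
```

Call:
move_arm:
  plan:
    - [[0.1,0,0.6,0,0,0,1],[0.1,0,0.8,0,0,0,1],[0.1,0,0.8,0,0,0,1],[0.1,0,0.8,0,0,0,1],[0.1,0,0.8,0,0,0,1],[0,0,0.8,0,0,0,0.5],[0,0,0.6,0,0,0,0.2],[0,0,0.2,0,0,0,0],[0,0,0.05,0,0,0,-0.1],[0,0,0,0,0,0,-0.15]]
  grip_force: 20

```text
clock: 16.7
position: [0.4582, -0.2707, -0.0036]
tool_rot: [-3.142, 0.0, 1.911]
force: [-1.0, 0.8, -0.8]
grip_width: 0.0368
finger_force: 0.3
```

```bash
python3 - <<'E'
from h import *
st(); f=grab_frame('wrist'); g=f['color']; cv2.imwrite('pics/w7.png',cv2.resize(g[220:420,200:430],None,fx=3,fy=3,interpolation=cv2.INTER_CUBIC)[...,::-1])
E
```

```text
16.7 [ 0.4582 -0.2707 -0.0036] [-180.      0.    109.49] F [-1.   0.8 -0.8] w 0.0368 ff 0.3
```

View pics/w7.png

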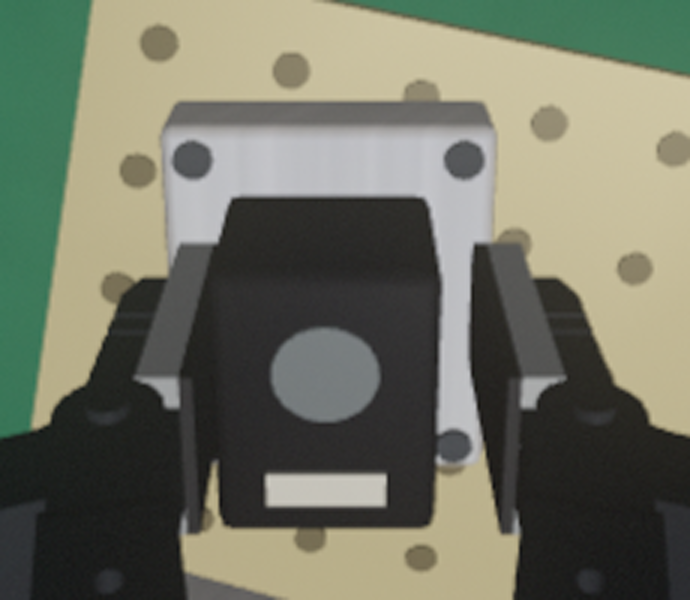

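Call:
move_arm:
  plan:
    - [[-0.07,-0.07,0,0,0,0,-0.1],[-0.07,-0.07,0,0,0,0,-0.1],[0,0,0,0,0,0,-0.15],[0,0,0,0,0,0,-0.2],[0,0,0,0,0,0,-0.25],[0,0,0,0,0,0,-0.3],[0,0,0,0,0,0,-0.4],[0,0,0,0,0,0,-0.6],[0,0,0,0,0,0,-1],[0,0,0,0,0,0,-1]]
  grip_force: 20

```text
clock: 17.75
position: [0.4564, -0.2744, -0.0037]
tool_rot: [-3.141, 0.0, 1.911]
force: [-1.4, -0.6, 6.4]
grip_width: 0.0298
finger_force: 20.3
```

```bash
python3 - <<'E'
from h import *
for i in range(4): st(); grab_frame('wrist')
E
```

```text
17.75 [ 0.4564 -0.2744 -0.0037] [-179.99    0.    109.48] F [-1.4 -0.6  6.4] w 0.0298 ff 20.3
17.8 [ 0.4564 -0.2744 -0.0037] [-180.      0.    109.49] F [-2.   0.5  4.9] w 0.03 ff 20.3
17.85 [ 0.4565 -0.2744 -0.0037] [-180.      0.    109.49] F [-2.3  0.2  5.5] w 0.0297 ff 20.3
17.9 [ 0.4564 -0.2744 -0.0037] [-179.99    0.    109.49] F [-1.5  0.5  6.5] w 0.0296 ff 20.3
```

Call:
move_arm:
  plan:
    - [[0,0,-0.3,0,0,0,-1],[0,0,-0.7,0,0,0,-1],[0,0,-0.9,0,0,0,-1],[0,0,-0.9,0,0,0,-1],[0,0,-0.9,0,0,0,-1],[0,0,-0.7,0,0,0,-1],[0,0,-0.6,0,0,0,-1],[0,0,0,0,0,0,-1],[0,0,0,0,0,0,-1],[0,0,0,0,0,0,-1]]

```text
clock: 18.95
position: [0.4561, -0.2742, 0.0955]
tool_rot: [-3.141, -0.001, 1.911]
force: [0.8, -0.6, -2.0]
grip_width: 0.0298
finger_force: 20.3
```

```bash
python3 - <<'E'
from h import *
st(); go(.6236,-.0911,.096,80.7,20)
E
```

```text
18.95 [ 0.4561 -0.2742  0.0955] [-1.7996e+02 -5.0000e-02  1.0949e+02] F [ 0.8 -0.6 -2. ] w 0.0298 ff 20.3
20 rows [ 0.417  0.468 -0.001] [-0.   -0.    0.24]
```

Call:
move_arm:
  plan:
    - [[0.42,0.47,0,0,0,0.24,-1],[0.42,0.47,0,0,0,0.24,-1],[0.42,0.47,0,0,0,0.24,-1],[0.42,0.47,0,0,0,0.24,-1],[0.42,0.47,0,0,0,0.24,-1],[0.42,0.47,0,0,0,0.24,-1],[0.42,0.47,0,0,0,0.24,-1],[0.42,0.47,0,0,0,0.24,-1],[0.42,0.47,0,0,0,0.24,-1],[0.42,0.47,0,0,0,0.24,-1]]

```text
clock: 19.95
position: [0.5289, -0.171, 0.0954]
tool_rot: [-3.14, -0.001, 1.659]
force: [-0.2, 0.6, -1.7]
grip_width: 0.0298
finger_force: 20.3
```

Call:
move_arm:
  plan:
    - [[0.48,0.54,0,0,0,0.27,-1],[0.48,0.54,0,0,0,0.27,-1],[0.48,0.54,0,0,0,0.27,-1],[0.48,0.54,0,0,0,0.27,-1],[0.48,0.54,0,0,0,0.27,-1],[0.48,0.54,0,0,0,0.27,-1],[0.4,0.45,0,0,0,0.27,-1],[0.4,0.45,0,0,0,0.25,-1],[0,0,0,0,0,0,-1],[0,0,0,0,0,0,-1]]

```text
clock: 20.95
position: [0.6114, -0.0989, 0.0954]
tool_rot: [-3.14, 0.0, 1.437]
force: [-0.4, -0.1, -1.8]
grip_width: 0.0299
finger_force: 20.3
```

```bash
python3 - <<'E'
from h import *
st(); w=wristframe(); cv2.imwrite('pics/w8.png',w['color'][...,::-1]); import pickle; pickle.dump(w,open('w8.pkl','wb')); go(.6236,-.0911,.0966,80.7,1)
E
```

```text
20.95 [ 0.6114 -0.0989  0.0954] [-1.7992e+02  1.0000e-02  8.2310e+01] F [-0.4 -0.1 -1.8] w 0.0299 ff 20.3
1 rows [ 0.484  0.555 -0.05 ] [-0.011  0.004  0.263]
```

View pics/w8.png

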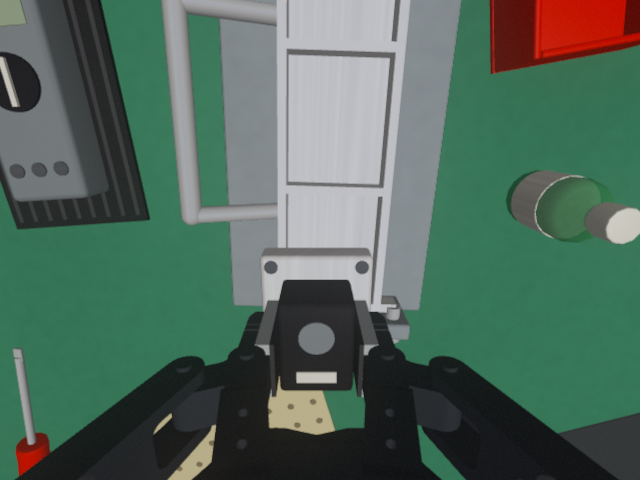

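```bash
python3 - <<'E'
from h import *
import pickle; w=pickle.load(open('w8.pkl','rb'))
P=ray(w,[(287,53),(393,54),(385,185),(286,185)],.05)[:,:2]*1000
print(P.round(1).tolist(),P.mean(0).round(1),[np.linalg.norm(P[i]-P[(i+1)%4]).round(1) for i in range(4)])
e=P[0]-P[3];g=P[1]-P[2];print(np.degrees([np.arctan2(e[1],e[0]),np.arctan2(g[1],g[0])]))
# line profile along column 340 and row 120
g=cv2.cvtColor(w['color'],cv2.COLOR_RGB2GRAY)
print('col340',[(i,int(g[i,340])) for i in list(range(38,64))]); print([(i,int(g[i,340])) for i in range(176,198)])
print('row120',[(i,int(g[120,i])) for i in range(270,300)],[(i,int(g[120,i])) for i in range(380,405)])
E
```

```text
[[612.8, 22.8], [668.6, 14.8], [659.4, -54.0], [601.1, -46.1]] [635.5 -15.6] [np.float64(56.4), np.float64(69.4), np.float64(58.8), np.float64(69.9)]
[80.35994194 82.37854505]
col340 [(38, 193), (39, 192), (40, 191), (41, 190), (42, 191), (43, 190), (44, 190), (45, 190), (46, 191), (47, 190), (48, 191), (49, 191), (50, 161), (51, 99), (52, 100), (53, 99), (54, 99), (55, 99), (56, 163), (57, 194), (58, 195), (59, 194), (60, 195), (61, 195), (62, 194), (63, 194)]
[(176, 192), (177, 191), (178, 192), (179, 191), (180, 191), (181, 192), (182, 184), (183, 150), (184, 108), (185, 107), (186, 134), (187, 175), (188, 191), (189, 191), (190, 191), (191, 191), (192, 191), (193, 191), (194, 192), (195, 191), (196, 191), (197, 191)]
row120 [(270, 136), (271, 137), (272, 136), (273, 137), (274, 137), (275, 136), (276, 142), (277, 166), (278, 190), (279, 190), (280, 190), (281, 190), (282, 190), (283, 191), (284, 191), (285, 182), (286, 147), (287, 123), (288, 159), (289, 191), (290, 192), (291, 191), (292, 191), (293, 190), (294, 189), (295, 189), (296, 189), (297, 191), (298, 193), (299, 193)] [(380, 192), (381, 191), (382, 192), (383, 190), (384, 168), (385, 95), (386, 96), (387, 95), (388, 95), (389, 141), (390, 191), (391, 190), (392, 191), (393, 190), (394, 190), (395, 191), (396, 190), (397, 189), (398, 175), (399, 139), (400, 139), (401, 139), (402, 139), (403, 140), (404, 139)]
```

```bash
python3 - <<'E'
from h import *
import pickle; w=pickle.load(open('w8.pkl','rb'))
a=np.radians(-9.35); ex=np.array([np.cos(a),np.sin(a)]); ey=np.array([-ex[1],ex[0]])
q=lambda px:ray(w,px,.05)[:,:2]*1000
L=q([(285.7,120),(389.2,120),(276.8,120),(398.3,120)])@ex; M=q([(340,50),(340,186.5)])@ey
print(L,M,L[1]-L[0],L[3]-L[2],M[0]-M[1]); 
for l in (L[:2].mean(),L[2:].mean()): print('centre',l*ex+M.mean()*ey)
E
```

```text
[600.3719709  658.48097941 595.37398845 663.58888339] [124.30173907  52.2040352 ] 58.10900851355052 68.2148949402382 72.09770386822764
centre [635.4021143  -15.17935599]
centre [635.45634488 -15.18828519]
```

Call:
move_arm:
  plan:
    - [[0.25,0.28,0,0,0,0.13,-1],[0.23,0.27,0,0,0,0.13,-1],[0,0,0,0,0,0,-1],[0,0,0,0,0,0,-1],[0,0,0.4,0,0,0,-1],[0,0,0.4,0,0,0,-1],[0,0,0.4,0,0,0,-1],[0,0,0,0,0,0,-1],[0,0,0,0,0,0,-1],[0,0,0,0,0,0,-1]]

```text
clock: 22.0
position: [0.6245, -0.0908, 0.0724]
tool_rot: [3.141, -0.0, 1.408]
force: [-0.2, 0.3, -1.4]
grip_width: 0.0296
finger_force: 20.2
```

```bash
python3 - <<'E'
from h import *
st(); go(.6229,-.0912,.0285,80.65,1)
E
```

```text
22.0 [ 0.6245 -0.0908  0.0724] [179.98  -0.    80.69] F [-0.2  0.3 -1.4] w 0.0296 ff 20.2
1 rows [-0.033 -0.077  2.196] [ 0.003 -0.001  0.006]
```

Call:
move_arm:
  plan:
    - [[-0.03,-0.08,0,0,0,0,-1],[0,0,0.3,0,0,0,-1],[0,0,0.4,0,0,0,-1],[0,0,0.4,0,0,0,-1],[0,0,0.4,0,0,0,-1],[0,0,0.3,0,0,0,-1],[0,0,0.2,0,0,0,-1],[0,0,0.15,0,0,0,-1],[0,0,0,0,0,0,-1],[0,0,0,0,0,0,-1]]

```text
clock: 23.0
position: [0.6228, -0.0911, 0.0294]
tool_rot: [3.141, -0.0, 1.408]
force: [0.1, 1.0, -1.6]
grip_width: 0.0295
finger_force: 20.2
```

```bash
python3 - <<'E'
from h import *
st(); go(.6229,-.0912,.0285,80.65,1)
E
```

```text
23.0 [ 0.6228 -0.0911  0.0294] [179.98  -0.    80.68] F [ 0.1  1.  -1.6] w 0.0295 ff 20.2
1 rows [-0.002  0.006  0.044] [ 0.003 -0.     0.006]
```

Call:
move_arm:
  plan:
    - [[0,0,0.08,0,0,0,-1],[0,0,0,0,0,0,-1],[0,0,0,0,0,0,-0.2],[0,0,0,0,0,0,0],[0,0,0,0,0,0,0.1],[0,0,0,0,0,0,0.2],[0,0,0,0,0,0,0.2],[0,0,-0.3,0,0,0,0.3],[0,0,-0.7,0,0,0,0.5],[0,0,-1,0,0,0,1]]

```text
clock: 24.0
position: [0.6223, -0.0911, 0.0684]
tool_rot: [-3.141, -0.0, 1.408]
force: [-0.7, -0.5, 0.9]
grip_width: 0.0767
finger_force: 0.0
```

Call:
move_arm:
  plan:
    - [[0,0,-1,0,0,0,1],[0,0,-1,0,0,0,1],[-0.3,0,0,0,0,0,1],[-0.6,-0.4,0,0,0,-0.1,1],[-0.9,-0.7,0,0,0,-0.2,1],[-0.9,-0.7,0,0,0,-0.2,1],[-0.9,-0.7,0,0,0,-0.2,1],[-0.9,-0.7,0,0,0,-0.2,1],[-0.9,-0.7,0,0,0,-0.2,1],[-0.9,-0.7,0,0,0,-0.2,1]]

```text
clock: 25.0
position: [0.5155, -0.2079, 0.1072]
tool_rot: [-3.14, 0.0, 1.545]
force: [1.3, -0.9, 0.3]
grip_width: 0.0852
finger_force: 0.0
```

```bash
python3 - <<'E'
from h import *
st(); f=grab_frame('top'); modules(f,(405,515,205,305),.017); w=wristframe(); modules(w,(0,640,0,480),.017)
go(.4655,-.372,.085,89.5,10)
E
```

```text
25.0 [ 0.5155 -0.2079  0.1072] [-179.93    0.     88.53] F [ 1.3 -0.9  0.3] w 0.0852 ff 0.0
114 (np.float64(440.0), np.float64(2.0)) [592.7 -57.6] [ 3.7 14.4] 178.4
4387 (np.float64(501.0), np.float64(90.0)) [ 638.5 -102. ] [90.  90.7] 178.4
3041 (np.float64(482.0), np.float64(68.0)) [637.4 -88.8] [55.5 61.5] 80.7
371 (np.float64(524.0), np.float64(68.0)) [652.2 -95.4] [ 6.8 20.8] 170.7
73 (np.float64(97.0), np.float64(176.0)) [ 358.4 -157.1] [4.9 7.2] 77.1
63 (np.float64(544.0), np.float64(176.0)) [ 677.1 -165.2] [3.8 8. ] 169.4
557 (np.float64(94.0), np.float64(237.0)) [ 344.6 -204.8] [ 3.7 90.7] 74.5
95 (np.float64(169.0), np.float64(373.0)) [ 380.6 -327. ] [ 9.4 12. ] 178.6
103 (np.float64(464.0), np.float64(373.0)) [ 639.5 -333.4] [ 9.3 12. ] 178.6
1168 (np.float64(382.0), np.float64(395.0)) [ 567.9 -365.8] [49.3 59.4] 113.1
1080 (np.float64(271.0), np.float64(402.0)) [ 466.1 -371.5] [49.1 58.4] 89.9
10 rows [-0.815 -0.228  0.112] [-0.002  0.001 -0.02 ]
```

Call:
move_arm:
  plan:
    - [[-0.92,-0.25,0.1,0,0,-0.02,1],[-0.92,-0.25,0.1,0,0,-0.02,1],[-0.92,-0.25,0.1,0,0,-0.02,1],[-0.92,-0.25,0.1,0,0,-0.02,1],[-0.92,-0.25,0.1,0,0,-0.02,1],[-0.92,-0.25,0.1,0,0,-0.02,1],[-0.92,-0.25,0.1,0,0,-0.02,1],[-0.92,-0.25,0.1,0,0,-0.02,1],[-0.5,-0.2,0.1,0,0,-0.02,1],[0,0,0,0,0,0,1]]

```text
clock: 26.1
position: [0.4694, -0.364, 0.089]
tool_rot: [-3.141, -0.0, 1.561]
force: [-0.5, 0.1, 0.3]
grip_width: 0.0854
finger_force: 0.0
```

Call:
move_arm:
  plan:
    - [[0,0,0,0,0,0,1],[0,0,0,0,0,0,1],[0,0,0,0,0,0,1],[0,0,0,0,0,0,1],[0,0,0,0,0,0,1],[0,0,0,0,0,0,1],[0,0,0,0,0,0,1],[0,0,0,0,0,0,1],[0,0,0,0,0,0,1],[0,0,0,0,0,0,1]]

```text
clock: 27.1
position: [0.4706, -0.363, 0.0896]
tool_rot: [-3.142, -0.0, 1.563]
force: [-0.1, 0.3, -0.1]
grip_width: 0.0854
finger_force: 0.0
```

```bash
python3 - <<'E'
from h import *
st(); w=wristframe(); modules(w,(150,450,100,430),.017)
st(); go(.466,-.3717,-.002,89.8,1)
E
```

```text
27.1 [ 0.4706 -0.363   0.0896] [-180.     -0.     89.56] F [-0.1  0.3 -0.1] w 0.0854 ff 0.0
1325 (np.float64(428.0), np.float64(251.0)) [ 559.9 -369.5] [31.8 58.7] 113.1
2018 (np.float64(310.0), np.float64(251.0)) [ 465.8 -372.2] [48.8 57.8] 89.6
165 (np.float64(308.0), np.float64(295.0)) [ 464.8 -397.8] [ 4.9 17.2] 179.6
27.15 [ 0.4706 -0.363   0.0896] [-180.     -0.     89.56] F [ 0.1 -0.4 -0.5] w 0.0854 ff 0.0
1 rows [-0.436 -0.228  4.579] [-0.   -0.   -0.04]
```

Call:
move_arm:
  plan:
    - [[-0.22,-0.12,0.4,0,0,0,1],[-0.22,-0.12,0.8,0,0,0,1],[0,0,0.8,0,0,0,1],[0,0,0.8,0,0,0,1],[0,0,0.8,0,0,0,0.6],[0,0,0.6,0,0,0,0.3],[0,0,0.3,0,0,0,0.1],[0,0,0.08,0,0,0,0],[0,0,0,0,0,0,-0.05],[0,0,0,0,0,0,-0.1]]

```text
clock: 28.15
position: [0.4661, -0.372, -0.0014]
tool_rot: [3.141, 0.001, 1.563]
force: [0.7, -0.5, 0.2]
grip_width: 0.0383
finger_force: 0.0
```

```bash
python3 - <<'E'
from h import *
st(); go(.4658,-.372,-.002,89.7,1)
E
```

```text
28.15 [ 0.4661 -0.372  -0.0014] [1.7996e+02 3.0000e-02 8.9560e+01] F [ 0.7 -0.5  0.2] w 0.0383 ff 0.0
1 rows [-0.    -0.016  0.029] [ 0.007  0.005 -0.023]
```

Call:
move_arm:
  plan:
    - [[0,0,0,0,0,0,-0.15],[0,0,0,0,0,0,-0.2],[0,0,0,0,0,0,-0.25],[0,0,0,0,0,0,-0.3],[0,0,0,0,0,0,-0.4],[0,0,0,0,0,0,-0.7],[0,0,0,0,0,0,-1],[0,0,0,0,0,0,-1],[0,0,-0.2,0,0,0,-1],[0,0,-0.5,0,0,0,-1]]

```text
clock: 29.15
position: [0.4654, -0.3713, 0.0118]
tool_rot: [-3.141, -0.001, 1.563]
force: [-0.6, 1.2, -1.2]
grip_width: 0.0299
finger_force: 20.2
```

Call:
move_arm:
  plan:
    - [[0,0,-0.9,0,0,0,-1],[0,0,-0.9,0,0,0,-1],[0,0,-0.9,0,0,0,-1],[0,0,-0.9,0,0,0,-1],[0,0,-0.6,0,0,0,-1],[0,0,-0.2,0,0,0,-1],[0,0,0,0,0,0,-1],[0,0,0,0,0,0,-1],[0,0,0,0,0,0,-1],[0,0,0,0,0,0,-1]]

```text
clock: 30.15
position: [0.4656, -0.3716, 0.0994]
tool_rot: [-3.141, -0.001, 1.563]
force: [-0.2, 0.1, -1.7]
grip_width: 0.0294
finger_force: 20.2
```

```bash
python3 - <<'E'
from h import *
st(); go(.6354,-.0152,.1,80.65,24)
E
```

```text
30.15 [ 0.4656 -0.3716  0.0994] [-1.7996e+02 -4.0000e-02  8.9570e+01] F [-0.2  0.1 -1.7] w 0.0294 ff 20.2
24 rows [ 0.77   0.292 -0.001] [-0.    -0.     0.062]
```

Call:
move_arm:
  plan:
    - [[0.92,0.35,0,0,0,0.07,-1],[0.92,0.35,0,0,0,0.07,-1],[0.92,0.35,0,0,0,0.07,-1],[0.92,0.35,0,0,0,0.07,-1],[0.92,0.35,0,0,0,0.07,-1],[0.92,0.35,0,0,0,0.07,-1],[0.92,0.35,0,0,0,0.07,-1],[0.92,0.35,0,0,0,0.07,-1],[0.92,0.35,0,0,0,0.08,-1],[0.92,0.35,0,0,0,0.08,-1]]

```text
clock: 31.15
position: [0.5434, -0.19, 0.0997]
tool_rot: [-3.141, -0.0, 1.488]
force: [-0.4, -0.2, -0.6]
grip_width: 0.0296
finger_force: 20.2
```

Call:
move_arm:
  plan:
    - [[0.92,0.35,0,0,0,0.07,-1],[0.92,0.35,0,0,0,0.07,-1],[0.92,0.35,0,0,0,0.07,-1],[0.92,0.35,0,0,0,0.07,-1],[0.92,0.35,0,0,0,0.08,-1],[0.92,0.35,0,0,0,0.08,-1],[0.92,0.35,0,0,0,0.08,-1],[0.92,0.35,0,0,0,0.08,-1],[0.6,0.3,0,0,0,0.08,-1],[0,0,0,0,0,0,-1]]

```text
clock: 32.15
position: [0.6232, -0.0377, 0.0997]
tool_rot: [-3.142, -0.001, 1.418]
force: [-0.3, -0.1, -1.3]
grip_width: 0.0295
finger_force: 20.2
```

```bash
python3 - <<'E'
from h import *
st(); go(.6354,-.0152,.0305,80.65,1)
E
```

```text
32.15 [ 0.6232 -0.0377  0.0997] [-1.800e+02 -5.000e-02  8.127e+01] F [-0.3 -0.1 -1.3] w 0.0295 ff 20.2
1 rows [1.201 0.43  3.461] [-0.001 -0.009  0.103]
```

Call:
move_arm:
  plan:
    - [[0.5,0.2,0,0,0,0.05,-1],[0.5,0.2,0,0,0,0.05,-1],[0.2,0.03,0,0,0,0,-1],[0,0,0.3,0,0,0,-1],[0,0,0.4,0,0,0,-1],[0,0,0.4,0,0,0,-1],[0,0,0.2,0,0,0,-1],[0,0,0,0,0,0,-1],[0,0,0,0,0,0,-1],[0,0,0,0,0,0,-1]]

```text
clock: 33.15
position: [0.6351, -0.0173, 0.0743]
tool_rot: [3.141, -0.0, 1.406]
force: [0.2, 0.1, -1.3]
grip_width: 0.0297
finger_force: 20.2
```

```bash
python3 - <<'E'
from h import *
st(); go(.6354,-.0152,.0305,80.65,1)
E
```

```text
33.15 [ 0.6351 -0.0173  0.0743] [ 1.7998e+02 -1.0000e-02  8.0560e+01] F [ 0.2  0.1 -1.3] w 0.0297 ff 20.2
1 rows [ 1.080e-01 -1.000e-03  2.189e+00] [ 0.004 -0.001 -0.016]
```

Call:
move_arm:
  plan:
    - [[0.1,0,0,0,0,0,-1],[0,0,0.4,0,0,0,-1],[0,0,0.5,0,0,0,-1],[0,0,0.5,0,0,0,-1],[0,0,0.4,0,0,0,-1],[0,0,0.25,0,0,0,-1],[0,0,0.12,0,0,0,-1],[0,0,0,0,0,0,-1],[0,0,0,0,0,0,-1],[0,0,0,0,0,0,-1]]

```text
clock: 34.15
position: [0.6354, -0.0153, 0.031]
tool_rot: [3.141, -0.0, 1.406]
force: [-0.2, 0.5, -2.0]
grip_width: 0.0296
finger_force: 20.3
```

```bash
python3 - <<'E'
from h import *
st(); go(.6354,-.0152,.0305,80.65,1)
E
```

```text
34.15 [ 0.6354 -0.0153  0.031 ] [ 1.7997e+02 -1.0000e-02  8.0560e+01] F [-0.2  0.5 -2. ] w 0.0296 ff 20.3
1 rows [ 0.005 -0.003  0.024] [ 0.005 -0.001 -0.015]
```

Release, retreat towards the last module.

Call:
move_arm:
  plan:
    - [[0,0,0.06,0,0,0,-1],[0,0,0,0,0,0,-1],[0,0,0,0,0,0,-0.2],[0,0,0,0,0,0,0],[0,0,0,0,0,0,0.1],[0,0,0,0,0,0,0.2],[0,0,0,0,0,0,0.2],[0,0,-0.3,0,0,0,0.3],[0,0,-0.7,0,0,0,0.5],[0,0,-1,0,0,0,1]]

```text
clock: 35.15
position: [0.6349, -0.0153, 0.0702]
tool_rot: [-3.141, 0.0, 1.406]
force: [1.5, 0.7, 0.4]
grip_width: 0.0767
finger_force: 0.0
```

Call:
move_arm:
  plan:
    - [[0,0,-1,0,0,0,1],[0,0,-1,0,0,0,1],[-0.3,0,-0.3,0,0,0,1],[-0.9,0.1,0,0,0,-0.2,1],[-0.9,0.1,0,0,0,-0.3,1],[-0.9,0.1,0,0,0,-0.3,1],[-0.9,0.1,0,0,0,-0.3,1],[-0.9,0.1,0,0,0,-0.3,1],[-0.9,0.1,0,0,0,-0.3,1],[-0.9,0.1,0,0,0,-0.3,1]]

```text
clock: 36.15
position: [0.6379, -0.149, 0.1155]
tool_rot: [-3.141, 0.0, 1.617]
force: [0.4, 0.5, -0.4]
grip_width: 0.0855
finger_force: 0.0
```

```bash
python3 - <<'E'
from h import *
st(); w=wristframe(); modules(w,(0,640,250,480),.017)
f=grab_frame('top');modules(f,(405,515,205,305),.017)
go(.567,-.366,.09,113,15)
E
```

```text
36.15 [ 0.6379 -0.149   0.1155] [-1.7999e+02  1.0000e-02  9.2620e+01] F [ 0.4  0.5 -0.4] w 0.0855 ff 0.0
589 (np.float64(633.0), np.float64(402.0)) [ 934.8 -289.5] [16.2 74.1] 108.8
104 (np.float64(169.0), np.float64(373.0)) [ 511.1 -280.3] [ 9.7 12.8] 2.6
103 (np.float64(464.0), np.float64(373.0)) [ 778. -268.] [ 9.7 12.4] 2.6
434 (np.float64(234.0), np.float64(430.0)) [ 568.3 -346. ] [23.5 34.3] 23.3
77 (np.float64(483.0), np.float64(239.0)) [ 550.6 -382.5] [11.2 46.9] 116.0
15 rows [-0.654 -0.382  0.085] [-0.     0.001 -0.229]
```

Call:
move_arm:
  plan:
    - [[-0.65,-0.38,0.08,0,0,-0.23,1],[-0.65,-0.38,0.08,0,0,-0.23,1],[-0.65,-0.38,0.08,0,0,-0.23,1],[-0.65,-0.38,0.08,0,0,-0.23,1],[-0.65,-0.38,0.08,0,0,-0.23,1],[-0.65,-0.38,0.08,0,0,-0.23,1],[-0.65,-0.38,0.08,0,0,-0.23,1],[-0.65,-0.38,0.08,0,0,-0.23,1],[-0.65,-0.38,0.08,0,0,-0.23,1],[-0.65,-0.38,0.08,0,0,-0.23,1]]

```text
clock: 37.25
position: [0.5827, -0.2876, 0.0995]
tool_rot: [-3.142, -0.0, 1.857]
force: [-0.4, -0.2, 1.0]
grip_width: 0.0855
finger_force: 0.0
```

Call:
move_arm:
  plan:
    - [[-0.65,-0.38,0.08,0,0,-0.23,1],[-0.65,-0.38,0.08,0,0,-0.23,1],[-0.65,-0.38,0.08,0,0,-0.23,1],[-0.65,-0.38,0.08,0,0,-0.23,1],[0,0,0,0,0,0,1],[0,0,0,0,0,0,1],[0,0,0,0,0,0,1],[0,0,0,0,0,0,1],[0,0,0,0,0,0,1],[0,0,0,0,0,0,1]]

```text
clock: 38.25
position: [0.5708, -0.3461, 0.0931]
tool_rot: [3.142, 0.0, 1.953]
force: [-0.4, -0.2, -0.3]
grip_width: 0.0854
finger_force: 0.0
```

```bash
python3 - <<'E'
from h import *
st(); w=wristframe(); modules(w,(120,500,60,430),.017)
go(.567,-.366,-.002,113,1)
E
```

```text
38.25 [ 0.5708 -0.3461  0.0931] [180.    0.  111.9] F [-0.4 -0.2 -0.3] w 0.0854 ff 0.0
1948 (np.float64(303.0), np.float64(260.0)) [ 567.5 -366.2] [48.4 58.3] 113.0
155 (np.float64(300.0), np.float64(303.0)) [ 576.3 -390.9] [ 5.1 17.6] 21.9
77 (np.float64(463.0), np.float64(374.0)) [ 724.8 -401. ] [7.9 8.8] 21.9
1 rows [-0.853 -0.545  4.753] [ 0.001 -0.    -0.184]
```

Call:
move_arm:
  plan:
    - [[-0.44,-0.27,0.2,0,0,-0.18,1],[-0.43,-0.26,0.7,0,0,0,1],[0,0,0.8,0,0,0,1],[0,0,0.8,0,0,0,1],[0,0,0.8,0,0,0,0.6],[0,0,0.8,0,0,0,0.3],[0,0,0.5,0,0,0,0.1],[0,0,0.15,0,0,0,0],[0,0,0,0,0,0,-0.05],[0,0,0,0,0,0,-0.1]]

```text
clock: 39.3
position: [0.5679, -0.3667, -0.0014]
tool_rot: [3.141, 0.001, 1.972]
force: [0.5, -0.0, -0.0]
grip_width: 0.0384
finger_force: 0.0
```

```bash
python3 - <<'E'
from h import *
st(); go(.5675,-.3662,-.002,113,1)
E
```

```text
39.3 [ 0.5679 -0.3667 -0.0014] [1.7997e+02 4.0000e-02 1.1296e+02] F [ 0.5 -0.  -0. ] w 0.0384 ff 0.0
1 rows [ 0.029 -0.01   0.03 ] [ 0.006  0.007 -0.006]
```

Call:
move_arm:
  plan:
    - [[0,0,0,0,0,0,-0.15],[0,0,0,0,0,0,-0.2],[0,0,0,0,0,0,-0.25],[0,0,0,0,0,0,-0.3],[0,0,0,0,0,0,-0.4],[0,0,0,0,0,0,-0.7],[0,0,0,0,0,0,-1],[0,0,0,0,0,0,-1],[0,0,-0.2,0,0,0,-1],[0,0,-0.5,0,0,0,-1]]

```text
clock: 40.3
position: [0.567, -0.3661, 0.0116]
tool_rot: [-3.141, -0.001, 1.972]
force: [0.3, 0.7, -1.3]
grip_width: 0.0296
finger_force: 20.1
```

Call:
move_arm:
  plan:
    - [[0,0,-0.9,0,0,0,-1],[0,0,-0.9,0,0,0,-1],[0,0,-0.9,0,0,0,-1],[0,0,-0.9,0,0,0,-1],[0,0,-0.9,0,0,0,-1],[0,0,-0.4,0,0,0,-1],[0,0,0,0,0,0,-1],[0,0,0,0,0,0,-1],[0,0,0,0,0,0,-1],[0,0,0,0,0,0,-1]]

```text
clock: 41.3
position: [0.5672, -0.3663, 0.1092]
tool_rot: [-3.141, -0.001, 1.972]
force: [-0.5, -0.3, -2.2]
grip_width: 0.0295
finger_force: 20.1
```

```bash
python3 - <<'E'
from h import *
st(); go(.6479,.0608,.109,80.65,27)
E
```

```text
41.3 [ 0.5672 -0.3663  0.1092] [-1.7996e+02 -6.0000e-02  1.1297e+02] F [-0.5 -0.3 -2.2] w 0.0295 ff 20.1
27 rows [0.775 0.254 0.001] [-0.    -0.     0.199]
```

Call:
move_arm:
  plan:
    - [[0.78,0.25,0,0,0,0.2,-1],[0.78,0.25,0,0,0,0.2,-1],[0.78,0.25,0,0,0,0.2,-1],[0.78,0.25,0,0,0,0.2,-1],[0.78,0.25,0,0,0,0.2,-1],[0.78,0.25,0,0,0,0.2,-1],[0.78,0.25,0,0,0,0.2,-1],[0.78,0.25,0,0,0,0.2,-1],[0.78,0.25,0,0,0,0.2,-1],[0.78,0.25,0,0,0,0.2,-1]]

```text
clock: 42.3
position: [0.5679, -0.2022, 0.1096]
tool_rot: [-3.141, -0.0, 1.761]
force: [0.1, 0.4, -2.3]
grip_width: 0.0301
finger_force: 20.1
```

Call:
move_arm:
  plan:
    - [[0.78,0.25,0,0,0,0.2,-1],[0.78,0.25,0,0,0,0.2,-1],[0.78,0.25,0,0,0,0.2,-1],[0.78,0.25,0,0,0,0.2,-1],[0.78,0.25,0,0,0,0.2,-1],[0.78,0.25,0,0,0,0.2,-1],[0.78,0.25,0,0,0,0.2,-1],[0.78,0.25,0,0,0,0.2,-1],[0.78,0.25,0,0,0,0.2,-1],[0.78,0.25,0,0,0,0.2,-1]]

```text
clock: 43.3
position: [0.6026, -0.0424, 0.1096]
tool_rot: [-3.141, -0.0, 1.552]
force: [-0.5, 0.1, -1.6]
grip_width: 0.0293
finger_force: 20.1
```

Call:
move_arm:
  plan:
    - [[0.78,0.25,0,0,0,0.2,-1],[0.78,0.25,0,0,0,0.2,-1],[0.78,0.25,0,0,0,0.2,-1],[0.78,0.25,0,0,0,0.2,-1],[0.78,0.25,0,0,0,0.2,-1],[0.78,0.25,0,0,0,0.2,-1],[0.4,0.1,0,0,0,0.17,-1],[0,0,0,0,0,0,-1],[0,0,0,0,0,0,-1],[0,0,0,0,0,0,-1]]

```text
clock: 44.3
position: [0.642, 0.0545, 0.1099]
tool_rot: [-3.141, 0.001, 1.409]
force: [0.3, -0.7, -1.6]
grip_width: 0.0297
finger_force: 20.1
```

```bash
python3 - <<'E'
from h import *
st(); go(.6479,.0608,.0305,80.65,1)
E
```

```text
44.3 [0.642  0.0545 0.1099] [-1.7999e+02  3.0000e-02  8.0710e+01] F [ 0.3 -0.7 -1.6] w 0.0297 ff 20.1
1 rows [0.358 0.24  3.971] [-0.002  0.006  0.01 ]
```

Call:
move_arm:
  plan:
    - [[0.18,0.12,0,0,0,0,-1],[0.18,0.12,0,0,0,0,-1],[0,0,0.3,0,0,0,-1],[0,0,0.5,0,0,0,-1],[0,0,0.5,0,0,0,-1],[0,0,0.4,0,0,0,-1],[0,0,0.2,0,0,0,-1],[0,0,0,0,0,0,-1],[0,0,0,0,0,0,-1],[0,0,0,0,0,0,-1]]

```text
clock: 45.3
position: [0.6484, 0.062, 0.0724]
tool_rot: [3.141, -0.0, 1.409]
force: [-0.2, -0.1, -1.9]
grip_width: 0.0295
finger_force: 20.1
```

```bash
python3 - <<'E'
from h import *
st(); go(.6479,.0608,.0305,80.65,1)
E
```

```text
45.3 [0.6484 0.062  0.0724] [ 1.7997e+02 -1.0000e-02  8.0740e+01] F [-0.2 -0.1 -1.9] w 0.0295 ff 20.1
1 rows [-0.066 -0.015  2.096] [ 0.005 -0.002  0.015]
```

Call:
move_arm:
  plan:
    - [[-0.06,-0.01,0,0,0,0,-1],[0,0,0.4,0,0,0,-1],[0,0,0.5,0,0,0,-1],[0,0,0.5,0,0,0,-1],[0,0,0.4,0,0,0,-1],[0,0,0.2,0,0,0,-1],[0,0,0.1,0,0,0,-1],[0,0,0,0,0,0,-1],[0,0,0,0,0,0,-1],[0,0,0,0,0,0,-1]]

```text
clock: 46.3
position: [0.648, 0.0609, 0.0303]
tool_rot: [3.141, -0.0, 1.409]
force: [-0.9, -0.4, -1.5]
grip_width: 0.0298
finger_force: 20.1
```

```bash
python3 - <<'E'
from h import *
st(); go(.6479,.0608,.0305,80.65,1)
E
```

```text
46.3 [0.648  0.0609 0.0303] [ 1.7997e+02 -1.0000e-02  8.0740e+01] F [-0.9 -0.4 -1.5] w 0.0298 ff 20.1
1 rows [-0.004 -0.002 -0.009] [ 0.004 -0.001  0.015]
```

Call:
move_arm:
  plan:
    - [[0,0,0.05,0,0,0,-1],[0,0,0,0,0,0,-1],[0,0,0,0,0,0,-0.2],[0,0,0,0,0,0,0],[0,0,0,0,0,0,0.1],[0,0,0,0,0,0,0.2],[0,0,0,0,0,0,0.2],[0,0,-0.3,0,0,0,0.3],[0,0,-0.7,0,0,0,0.5],[0,0,-1,0,0,0,0.5]]

```text
clock: 47.3
position: [0.6474, 0.0609, 0.0697]
tool_rot: [-3.141, 0.0, 1.409]
force: [-0.0, 0.3, 1.0]
grip_width: 0.0642
finger_force: 0.0
```

Call:
move_arm:
  plan:
    - [[0,0,-1,0,0,0,0.5],[0,0,-1,0,0,0,0.5],[-0.5,-0.5,-0.6,0,0,0,0.5],[-0.5,-0.7,0,0,0,0,0.5],[-0.5,-0.7,0,0,0,0,0.5],[-0.6,-0.7,0,0,0,0,0.5],[-0.6,-0.7,0,0,0,0,0.5],[-0.6,-0.7,0,0,0,0,0.5],[-0.5,-0.3,0,0,0,0,0.5],[0,0,0,0,0,0,0.5]]

```text
clock: 48.3
position: [0.5505, -0.0017, 0.1219]
tool_rot: [3.141, 0.001, 1.408]
force: [0.7, -1.0, -0.2]
grip_width: 0.0645
finger_force: 0.0
```

```bash
python3 - <<'E'
from h import *
st(); w=wristframe(); f=grab_frame('top'); s=grab_frame('scene')
cv2.imwrite('pics/v1.png',np.hstack([cv2.resize(w['color'],(400,300)),cv2.resize(s['color'][200:380,220:460],(400,300))])[...,::-1])
import pickle; pickle.dump(w,open('w9.pkl','wb')); go(.5517,-.001,.1,80.65,1)
E
```

```text
48.3 [ 0.5505 -0.0017  0.1219] [1.7995e+02 4.0000e-02 8.0660e+01] F [ 0.7 -1.  -0.2] w 0.0645 ff 0.0
1 rows [-0.058  0.019  1.069] [ 0.008 -0.005  0.017]
```

View pics/v1.png

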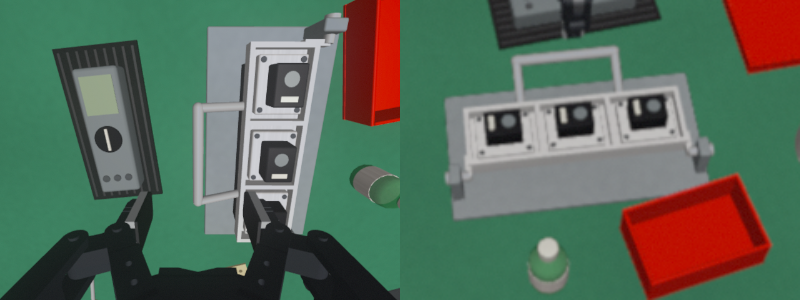

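Call:
move_arm:
  plan:
    - [[-0.05,0.04,0.3,0,0,0,0],[0,0,0.5,0,0,0,0],[0,0,0.6,0,0,0,0],[0,0,0.7,0,0,0,0],[0,0,0.7,0,0,0,0],[0,0,0.7,0,0,0,0],[0,0,0.7,0,0,0,0],[0,0,0.6,0,0,0,0],[0,0,0.4,0,0,0,0],[0,0,0,0,0,0,0]]
  grip_force: 40

```text
clock: 49.45
position: [0.5508, -0.0014, 0.0159]
tool_rot: [-3.14, 0.0, 1.409]
force: [-0.1, 0.7, 0.7]
grip_width: 0.0428
finger_force: 0.0
```

```bash
python3 - <<'E'
from h import *
st()
E
```

```text
49.45 [ 0.5508 -0.0014  0.0159] [-1.7992e+02  2.0000e-02  8.0750e+01] F [-0.1  0.7  0.7] w 0.0428 ff 0.0
```

Call:
move_arm:
  plan:
    - [[0,0,0,0,0,0,-0.3],[0,0,0,0,0,0,-0.5],[0,0,0,0,0,0,-0.6],[0,0,0,0,0,0,-0.7],[0,0,0,0,0,0,-1],[0,0,0,0,0,0,-1],[0,0,0,0,0,0,-1],[0,0,0,0,0,0,-1],[0,0,0,0,0,0,-1],[0,0,0,0,0,0,-1]]
  grip_force: 40

```text
clock: 50.45
position: [0.5509, -0.0014, 0.0174]
tool_rot: [-3.141, 0.0, 1.409]
force: [-5.1, 0.0, 8.9]
grip_width: 0.0107
finger_force: 39.0
```

Call:
move_arm:
  plan:
    - [[0,0.02,-0.18,0,0,0,-1],[0,0.02,-0.19,0,0,0,-1],[0,0.03,-0.19,0,0,0,-1],[0,0.03,-0.18,0,0,0,-1],[0,0.04,-0.18,0,0,0,-1],[0,0.05,-0.18,0,0,0,-1],[0,0.05,-0.18,0,0,0,-1],[0,0.05,-0.18,0,0,0,-1],[0,0.06,-0.18,0,0,0,-1],[0,0.06,-0.17,0,0,0,-1]]

```text
clock: 51.45
position: [0.5581, -0.0026, 0.0531]
tool_rot: [-3.139, 0.001, 1.409]
force: [-8.1, 3.3, -10.5]
grip_width: 0.0103
finger_force: 38.8
```

```bash
python3 - <<'E'
from h import *
st()
E
```

```text
51.45 [ 0.5581 -0.0026  0.0531] [-1.7985e+02  3.0000e-02  8.0760e+01] F [ -8.1   3.3 -10.5] w 0.0103 ff 38.8
```

Call:
move_arm:
  plan:
    - [[0,0.07,-0.18,0,0,0,-1],[0,0.08,-0.18,0,0,0,-1],[0,0.08,-0.17,0,0,0,-1],[0,0.09,-0.17,0,0,0,-1],[0,0.09,-0.17,0,0,0,-1],[0,0.1,-0.17,0,0,0,-1],[0,0.1,-0.16,0,0,0,-1],[0,0.1,-0.16,0,0,0,-1],[0,0,0,0,0,0,-1],[0,0,0,0,0,0,-1]]

```text
clock: 52.45
position: [0.5711, -0.0048, 0.0806]
tool_rot: [-3.137, 0.001, 1.41]
force: [-19.7, 3.6, 6.0]
grip_width: 0.0101
finger_force: 39.8
```

```bash
python3 - <<'E'
from h import *
st(); w=wristframe(); s=grab_frame('scene')
cv2.imwrite('pics/v2.png',np.hstack([cv2.resize(w['color'],(400,300)),cv2.resize(s['color'][200:380,220:460],(400,300))])[...,::-1])
E
```

```text
52.45 [ 0.5711 -0.0048  0.0806] [-1.7976e+02  6.0000e-02  8.0760e+01] F [-19.7   3.6   6. ] w 0.0101 ff 39.8
```

View pics/v2.png

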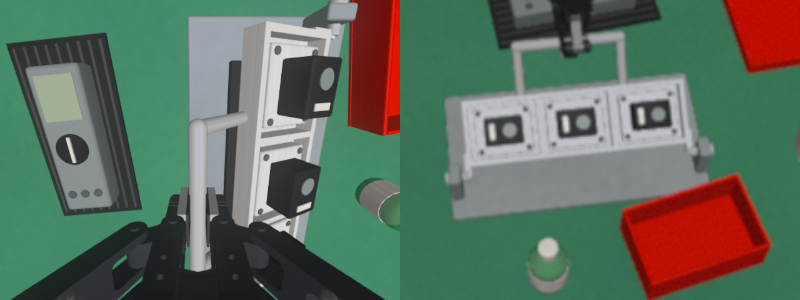

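```bash
python3 - <<'E'
from h import *
f=grab_frame('scene'); a=np.radians(-9.35); ex=np.array([np.cos(a),np.sin(a)]); ey=np.array([-ex[1],ex[0]])
c=np.array([.6346,-.017])
for z in (.108,.117,.126):
    P=ray(f,[(291,226),(353.5,224)],z)[:,:2]-c
    print(z,(P@ex).round(4),(P@ey).round(4), 'arc x',.044-np.sqrt(.1294**2-(z-.044)**2))
E
```

```text
0.108 [-0.0722 -0.0632] [-0.0484  0.062 ] arc x -0.06846492786642419
0.117 [-0.0664 -0.0574] [-0.0487  0.0605] arc x -0.06284268809796952
0.126 [-0.0606 -0.0517] [-0.049  0.059] arc x -0.05610174823648184
```

Call:
move_arm:
  plan:
    - [[0,0,0,0,0,0,-1],[0,0,0,0,0,0,-1],[0,0,0,0,0,0,-1],[0,0,0,0,0,0,-1],[0,0,0,0,0,0,-1],[0,0,0,0,0,0,-1],[0,0,0,0,0,0,-1],[0,0,0,0,0,0,-1],[0,0,0,0,0,0,-1],[0,0,0,0,0,0,-1]]

```text
clock: 53.6
position: [0.5711, -0.0048, 0.0806]
tool_rot: [-3.137, 0.001, 1.41]
force: [-19.1, 4.2, 6.3]
grip_width: 0.0102
finger_force: 39.8
```

Call:
move_arm:
  plan:
    - [[0,0,0,0,0,0,-1],[0,0,0,0,0,0,-1],[0,0,0,0,0,0,-1],[0,0,0,0,0,0,-1],[0,0,0,0,0,0,-1],[0,0,0,0,0,0,-1],[0,0,0,0,0,0,-1],[0,0,0,0,0,0,-1],[0,0,0,0,0,0,-1],[0,0,0,0,0,0,-1]]

```text
clock: 54.6
position: [0.571, -0.0048, 0.0806]
tool_rot: [-3.137, 0.001, 1.41]
force: [-19.6, 4.0, 5.9]
grip_width: 0.0102
finger_force: 39.8
```

Call:
move_arm:
  plan:
    - [[0,0,0,0,0,0,-1],[0,0,0,0,0,0,-1],[0,0,0,0,0,0,-1],[0,0,0,0,0,0,-1],[0,0,0,0,0,0,-1],[0,0,0,0,0,0,-1],[0,0,0,0,0,0,-1],[0,0,0,0,0,0,-1],[0,0,0,0,0,0,-1],[0,0,0,0,0,0,-1]]

```text
clock: 55.6
position: [0.571, -0.0048, 0.0806]
tool_rot: [-3.137, 0.001, 1.41]
force: [-18.0, 3.2, 6.3]
grip_width: 0.0099
finger_force: 39.8
```

Call:
move_arm:
  plan:
    - [[0,0,0,0,0,0,-1],[0,0,0,0,0,0,-1],[0,0,0,0,0,0,-1],[0,0,0,0,0,0,-1],[0,0,0,0,0,0,-1],[0,0,0,0,0,0,-1],[0,0,0,0,0,0,-1],[0,-0.1,0.16,0,0,0,-1],[0,-0.1,0.16,0,0,0,-1],[0,-0.1,0.17,0,0,0,-1]]

```text
clock: 56.6
position: [0.5659, -0.004, 0.0714]
tool_rot: [-3.139, 0.001, 1.409]
force: [-16.8, 2.7, 14.0]
grip_width: 0.0103
finger_force: 40.8
```

Call:
move_arm:
  plan:
    - [[0,-0.09,0.17,0,0,0,-1],[0,-0.09,0.17,0,0,0,-1],[0,-0.08,0.17,0,0,0,-1],[0,-0.08,0.18,0,0,0,-1],[0,-0.07,0.18,0,0,0,-1],[0,-0.06,0.18,0,0,0,-1],[0,-0.06,0.18,0,0,0,-1],[0,-0.05,0.18,0,0,0,-1],[0,-0.05,0.18,0,0,0,-1],[0,-0.05,0.18,0,0,0,-1]]

```text
clock: 57.6
position: [0.5535, -0.0018, 0.0358]
tool_rot: [-3.141, 0.0, 1.409]
force: [-10.9, 1.5, 8.4]
grip_width: 0.0102
finger_force: 41.4
```

Call:
move_arm:
  plan:
    - [[0,-0.04,0.18,0,0,0,-1],[0,-0.03,0.18,0,0,0,-1],[0,-0.03,0.18,0,0,0,-1],[0,-0.02,0.18,0,0,0,-1],[0,-0.02,0.18,0,0,0,-1],[0,0,0.05,0,0,0,-1],[0,0,0,0,0,0,-1],[0,0,0,0,0,0,-1],[0,0,0,0,0,0,-1],[0,0,0,0,0,0,-1]]

```text
clock: 58.6
position: [0.551, -0.0014, 0.0174]
tool_rot: [-3.141, 0.001, 1.409]
force: [-12.5, 1.7, 16.2]
grip_width: 0.01
finger_force: 43.2
```

```bash
python3 - <<'E'
from h import *
st()
E
```

```text
58.6 [ 0.551  -0.0014  0.0174] [-1.7999e+02  3.0000e-02  8.0740e+01] F [-12.5   1.7  16.2] w 0.01 ff 43.2
```

Call:
move_arm:
  plan:
    - [[0,0,0.06,0,0,0,-1],[0,0,0.06,0,0,0,-1],[0,0,0,0,0,0,-1],[0,0,0,0,0,0,-1],[0,0,0,0,0,0,-0.3],[0,0,0,0,0,0,0],[0,0,0,0,0,0,0],[0,0,0,0,0,0,0],[0,0,0,0,0,0,0],[0,0,-0.3,0,0,0,0]]

```text
clock: 59.6
position: [0.5509, -0.0014, 0.0195]
tool_rot: [-3.141, 0.0, 1.409]
force: [0.2, 0.8, -0.5]
grip_width: 0.043
finger_force: 0.0
```

Call:
move_arm:
  plan:
    - [[0,0,-0.8,0,0,0,0],[0,0,-1,0,0,0,0],[0,0,-1,0,0,0,0.5],[0,0,-1,0,0,0,1],[0,0,-1,0,0,0,1],[0.1,0.7,-0.6,0,0,0,1],[0.2,0.9,0,0,0,0,1],[0.2,0.9,0,0,0,0,1],[0.2,0.9,0,0,0,0,1],[0,0.6,0,0,0,0,1]]
  grip_force: 20

```text
clock: 60.6
position: [0.6335, -0.0, 0.1282]
tool_rot: [3.141, -0.001, 1.41]
force: [-0.4, -0.6, 0.8]
grip_width: 0.0854
finger_force: 0.0
```

Call:
move_arm:
  plan:
    - [[0,0,0,0,0,0,1],[0,0,0,0,0,0,1],[0,0,0,0,0,0,1],[0,0,0,0,0,0,1],[0,0,0,0,0,0,1],[0,0,0,0,0,0,1],[0,0,0,0,0,0,1],[0,0,0,0,0,0,1],[0,0,0,0,0,0,1],[0,0,0,0,0,0,1]]

```text
clock: 61.6
position: [0.6325, -0.0005, 0.1278]
tool_rot: [-3.142, -0.0, 1.409]
force: [0.2, -0.7, -0.2]
grip_width: 0.0852
finger_force: 0.0
```

```bash
python3 - <<'E'
from h import *
st(); w=wristframe(); cv2.imwrite('pics/v3.png',w['color'][...,::-1]); import pickle; pickle.dump(w,open('w10.pkl','wb'))
hsv=cv2.cvtColor(w['color'],cv2.COLOR_RGB2HSV); k=np.zeros(hsv.shape[:2],bool); k[40:420,260:420]=1
print('dark housing'); [print(*b) for b in blobs(w,(hsv[...,2]<70)&k,.074,250)]
print('lens/label');
m=(hsv[...,2]>95)&(hsv[...,2]<160)&(hsv[...,1]<60)&k
[print(*b) for b in blobs(w,m,.074,40)]
E
```

```text
61.6 [ 6.325e-01 -5.000e-04  1.278e-01] [-180.     -0.     80.75] F [ 0.2 -0.7 -0.2] w 0.0852 ff 0.0
dark housing
1538 (np.float64(318.0), np.float64(162.0)) [648.7  61.4] [28.8 37.8] 80.8
2083 (np.float64(324.0), np.float64(273.0)) [636.5 -12.2] [28.6 46. ] 81.2
1882 (np.float64(323.0), np.float64(362.0)) [624.7 -83. ] [29.5 51.6] 80.8
lens/label
16390 (np.float64(370.0), np.float64(187.0)) [648.1   9.7] [ 95.7 221.7] 80.6
978 (np.float64(321.0), np.float64(169.0)) [647.9  62.8] [52.3 64.7] 80.7
93 (np.float64(350.0), np.float64(171.0)) [663.   56.6] [ 5.4 42.2] 88.8
472 (np.float64(325.0), np.float64(152.0)) [649.9  67. ] [13.8 13.9] 80.8
2099 (np.float64(268.0), np.float64(261.0)) [602.3   2.6] [12.6 93.2] 77.9
45 (np.float64(324.0), np.float64(194.0)) [645.1  42.2] [ 0.6 27.4] 169.5
720 (np.float64(321.0), np.float64(287.0)) [636.6  -5.9] [52.3 64.4] 80.6
276 (np.float64(322.0), np.float64(226.0)) [641.3  21.9] [ 3.3 42.4] 171.7
52 (np.float64(346.0), np.float64(274.0)) [652.2 -12.9] [ 2.7 34.1] 82.3
329 (np.float64(324.0), np.float64(273.0)) [636.9 -10.8] [13.4 13.8] 80.8
310 (np.float64(292.0), np.float64(372.0)) [605.5 -71.6] [12.4 65.9] 80.9
363 (np.float64(322.0), np.float64(319.0)) [630.6 -44.3] [ 4.7 42.9] 171.8
336 (np.float64(348.0), np.float64(373.0)) [643.1 -86.9] [31.8 78.1] 51.3
1082 (np.float64(269.0), np.float64(356.0)) [587.7 -69.3] [15.  49.7] 78.9
57 (np.float64(340.0), np.float64(349.0)) [639.5 -74.3] [10.3 37.6] 102.1
238 (np.float64(323.0), np.float64(369.0)) [624.5 -85.7] [13.2 13.3] 170.8
180 (np.float64(369.0), np.float64(391.0)) [ 656.6 -112.8] [11.6 20.7] 89.8
48 (np.float64(322.0), np.float64(389.0)) [ 621.3 -103.9] [ 5.5 15.9] 170.8
301 (np.float64(373.0), np.float64(413.0)) [ 656.3 -132.6] [11.7 19.5] 170.8
```

```bash
python3 - <<'E'
from h import *
go(.6492,.061,.030,80.7,1)
E
```

```text
1 rows [3.17  0.329 4.89 ] [ 0.    -0.     0.007]
```

Call:
move_arm:
  plan:
    - [[0.5,0.08,0,0,0,0,1],[0.8,0.08,0,0,0,0,1],[0.8,0.08,0,0,0,0,1],[0.7,0.09,0,0,0,0,1],[0.37,0,0.2,0,0,0,1],[0,0,0.6,0,0,0,0.7],[0,0,0.8,0,0,0,0.4],[0,0,0.8,0,0,0,0.2],[0,0,0.5,0,0,0,0.2],[0,0,0,0,0,0,0.2]]
  grip_force: 20

```text
clock: 62.65
position: [0.6482, 0.0604, 0.0677]
tool_rot: [-3.139, 0.001, 1.409]
force: [-0.3, -0.2, -0.9]
grip_width: 0.0513
finger_force: 0.0
```

```bash
python3 - <<'E'
from h import *
st(); go(.6492,.061,.030,80.7,1)
E
```

```text
62.65 [0.6482 0.0604 0.0677] [-1.7984e+02  5.0000e-02  8.0720e+01] F [-0.3 -0.2 -0.9] w 0.0513 ff 0.0
1 rows [0.04  0.052 1.884] [-0.026  0.008  0.003]
```

Call:
move_arm:
  plan:
    - [[0.02,0.05,0.3,0,0,0,0.1],[0,0,0.5,0,0,0,0.1],[0,0,0.5,0,0,0,0],[0,0,0.4,0,0,0,0],[0,0,0.17,0,0,0,-0.05],[0,0,0,0,0,0,-0.1],[0,0,0,0,0,0,-0.15],[0,0,0,0,0,0,-0.2],[0,0,0,0,0,0,-0.25],[0,0,0,0,0,0,-0.3]]
  grip_force: 20

```text
clock: 63.65
position: [0.6503, 0.0613, 0.0327]
tool_rot: [3.141, -0.0, 1.409]
force: [-1.8, -0.2, 2.5]
grip_width: 0.03
finger_force: 2.8
```

Call:
move_arm:
  plan:
    - [[0,0,0,0,0,0,-0.4],[0,0,0,0,0,0,-0.7],[0,0,0,0,0,0,-1],[0,0,0,0,0,0,-1],[0,0,-0.2,0,0,0,-1],[0,0,-0.5,0,0,0,-1],[0,0,-0.8,0,0,0,-1],[0,0,-0.9,0,0,0,-1],[0,0,-0.4,0,0,0,-1],[0,0,0,0,0,0,-1]]

```text
clock: 64.65
position: [0.6511, 0.0613, 0.0902]
tool_rot: [3.139, -0.001, 1.409]
force: [0.8, 0.6, -0.5]
grip_width: 0.03
finger_force: 20.5
```

```bash
python3 - <<'E'
from h import *
st(); go(.5239,.389,.085,84.8,20)
E
```

```text
64.65 [0.6511 0.0613 0.0902] [ 1.7986e+02 -4.0000e-02  8.0730e+01] F [ 0.8  0.6 -0.5] w 0.03 ff 20.5
20 rows [ 0.772 -0.42   0.013] [ 0.001 -0.    -0.034]
```

Call:
move_arm:
  plan:
    - [[0.86,-0.47,0,0,0,-0.04,-1],[0.86,-0.47,0,0,0,-0.04,-1],[0.86,-0.47,0,0,0,-0.04,-1],[0.86,-0.47,0,0,0,-0.04,-1],[0.86,-0.47,0,0,0,-0.04,-1],[0.86,-0.47,0,0,0,-0.04,-1],[0.86,-0.47,0,0,0,-0.04,-1],[0.86,-0.47,0,0,0,-0.04,-1],[0.86,-0.47,0,0,0,-0.04,-1],[0.86,-0.47,0,0,0,-0.04,-1]]

```text
clock: 65.65
position: [0.581, 0.2464, 0.0884]
tool_rot: [-3.142, -0.0, 1.452]
force: [-0.2, -0.0, -2.3]
grip_width: 0.0295
finger_force: 20.5
```

Call:
move_arm:
  plan:
    - [[0.86,-0.47,0,0,0,-0.04,-1],[0.86,-0.47,0,0,0,-0.04,-1],[0.86,-0.47,0,0,0,-0.04,-1],[0.86,-0.47,0,0,0,-0.04,-1],[0.86,-0.47,0,0,0,-0.04,-1],[0.86,-0.47,0,0,0,-0.04,-1],[0.86,-0.47,0,0,0,-0.04,-1],[0.7,-0.3,0,0,0,-0.04,-1],[0,0,0,0,0,0,-1],[0,0,0,0,0,0,-1]]

```text
clock: 66.65
position: [0.5244, 0.386, 0.0883]
tool_rot: [3.141, 0.0, 1.485]
force: [-0.1, -1.3, -1.4]
grip_width: 0.0298
finger_force: 20.5
```

```bash
python3 - <<'E'
from h import *
st(); w=wristframe(); hsv=cv2.cvtColor(w['color'],cv2.COLOR_RGB2HSV); m=((hsv[...,0]<8)|(hsv[...,0]>172))&(hsv[...,1]>150)
for b in blobs(w,m,.018,3000): print(*b)
go(.5239,.389,.0037,84.8,1)
E
```

```text
66.65 [0.5244 0.386  0.0883] [1.7999e+02 3.0000e-02 8.5070e+01] F [-0.1 -1.3 -1.4] w 0.0298 ff 20.5
33165 (np.float64(314.0), np.float64(250.0)) [522.3 364. ] [146.  188.9] 174.9
4596 (np.float64(316.0), np.float64(406.0)) [514.1 256.5] [70.1 81.3] 175.1
1 rows [ 0.18  -0.059  4.228] [0.002 0.007 0.038]
```

Call:
move_arm:
  plan:
    - [[0.16,-0.05,0.4,0,0,0,-1],[0,0,0.7,0,0,0,-1],[0,0,0.8,0,0,0,-1],[0,0,0.8,0,0,0,-1],[0,0,0.7,0,0,0,-1],[0,0,0.5,0,0,0,-1],[0,0,0.2,0,0,0,-1],[0,0,0.1,0,0,0,-1],[0,0,0,0,0,0,-1],[0,0,0,0,0,0,-1]]

```text
clock: 67.7
position: [0.524, 0.3896, 0.005]
tool_rot: [3.141, -0.001, 1.485]
force: [-0.3, 0.8, -1.3]
grip_width: 0.0294
finger_force: 20.4
```

```bash
python3 - <<'E'
from h import *
st()
E
```

```text
67.7 [0.524  0.3896 0.005 ] [ 1.7996e+02 -4.0000e-02  8.5060e+01] F [-0.3  0.8 -1.3] w 0.0294 ff 20.4
```

Call:
move_arm:
  plan:
    - [[0,0,0.05,0,0,0,-1],[0,0,0.04,0,0,0,-1],[0,0,0,0,0,0,-1],[0,0,0,0,0,0,-0.2],[0,0,0,0,0,0,0],[0,0,0,0,0,0,0.1],[0,0,0,0,0,0,0.2],[0,0,0,0,0,0,0.2],[0,0,-0.3,0,0,0,0.4],[0,0,-0.7,0,0,0,0.6]]

```text
clock: 68.7
position: [0.5231, 0.389, 0.0224]
tool_rot: [-3.14, 0.001, 1.485]
force: [-0.5, 0.6, -0.8]
grip_width: 0.0681
finger_force: 0.0
```

Call:
move_arm:
  plan:
    - [[0,0,-1,0,0,0,1],[0,0,-1,0,0,0,1],[0,0,-1,0,0,0,1],[-0.5,0,-1,0,0,0,1],[-0.9,0.3,0,0,0,0,1],[-0.94,0.35,0,0,0,0,1],[-0.94,0.35,0,0,0,0,1],[-0.94,0.35,0,0,0,0,1],[-0.94,0.35,0,0,0,0,1],[-0.94,0.35,0,0,0,0,1]]

```text
clock: 69.7
position: [0.5544, 0.2627, 0.103]
tool_rot: [3.141, 0.0, 1.484]
force: [0.3, -0.1, 0.2]
grip_width: 0.0855
finger_force: 0.0
```

```bash
python3 - <<'E'
from h import *
st(); go(.6362,-.0154,.11,80.7,17)
E
```

```text
69.7 [0.5544 0.2627 0.103 ] [1.7999e+02 1.0000e-02 8.5030e+01] F [ 0.3 -0.1  0.2] w 0.0855 ff 0.0
17 rows [-0.783  0.339 -0.021] [0.    0.    0.042]
```

Call:
move_arm:
  plan:
    - [[-0.78,0.34,-0.02,0,0,0.04,1],[-0.78,0.34,-0.02,0,0,0.04,1],[-0.78,0.34,-0.02,0,0,0.04,1],[-0.78,0.34,-0.02,0,0,0.04,1],[-0.78,0.34,-0.02,0,0,0.04,1],[-0.78,0.34,-0.02,0,0,0.04,1],[-0.78,0.34,-0.02,0,0,0.04,1],[-0.78,0.34,-0.02,0,0,0.04,1],[-0.78,0.34,-0.02,0,0,0.04,1],[-0.78,0.34,-0.02,0,0,0.04,1]]

```text
clock: 70.7
position: [0.6057, 0.1007, 0.1066]
tool_rot: [-3.142, -0.0, 1.442]
force: [0.9, -0.3, -0.0]
grip_width: 0.0857
finger_force: 0.0
```

Call:
move_arm:
  plan:
    - [[-0.78,0.34,-0.02,0,0,0.04,1],[-0.78,0.34,-0.02,0,0,0.04,1],[-0.78,0.34,-0.02,0,0,0.04,1],[-0.78,0.34,-0.02,0,0,0.04,1],[-0.78,0.34,-0.02,0,0,0.04,1],[-0.6,0.3,0,0,0,0.04,1],[0,0,0,0,0,0,1],[0,0,0,0,0,0,1],[0,0,0,0,0,0,1],[0,0,0,0,0,0,1]]

```text
clock: 71.7
position: [0.6324, 0.0083, 0.1086]
tool_rot: [-3.142, -0.0, 1.419]
force: [0.8, -0.4, 0.2]
grip_width: 0.0854
finger_force: 0.0
```

```bash
cat >> h.py <<'E'
def lens(w,z,roi=(260,420,40,420)):
    hsv=cv2.cvtColor(w['color'],cv2.COLOR_RGB2HSV); k=np.zeros(hsv.shape[:2],bool); k[roi[2]:roi[3],roi[0]:roi[1]]=1
    for b in blobs(w,(hsv[...,2]>95)&(hsv[...,2]<160)&(hsv[...,1]<60)&k,z,100):
        if b[3][1]<16 and b[3][0]>11: print('lens',*b)
E
python3 - <<'E'
from h import *
st(); w=wristframe(); lens(w,.074); go(.6362,-.0154,.030,80.7,1)
E
```

```text
71.7 [0.6324 0.0083 0.1086] [-1.800e+02 -2.000e-02  8.129e+01] F [ 0.8 -0.4  0.2] w 0.0854 ff 0.0
lens 357 (np.float64(326.0), np.float64(298.0)) [636.8 -11.1] [13.2 13.2] 81.3
lens 257 (np.float64(324.0), np.float64(397.0)) [624.5 -86.1] [12.9 13.7] 120.3
1 rows [-1.137  0.363  3.933] [-0.    -0.002  0.097]
```

Call:
move_arm:
  plan:
    - [[-0.4,0.12,0,0,0,0.05,1],[-0.5,0.12,0,0,0,0.05,1],[-0.24,0.12,0.2,0,0,0,0.6],[0,0,0.5,0,0,0,0.4],[0,0,0.7,0,0,0,0.3],[0,0,0.8,0,0,0,0.2],[0,0,0.7,0,0,0,0.1],[0,0,0.6,0,0,0,0.1],[0,0,0.3,0,0,0,0],[0,0,0.13,0,0,0,0]]

```text
clock: 72.75
position: [0.6358, -0.0162, 0.0291]
tool_rot: [-3.141, 0.0, 1.407]
force: [-0.9, -0.2, 0.0]
grip_width: 0.0427
finger_force: 0.0
```

Call:
move_arm:
  plan:
    - [[0,0,0,0,0,0,-0.05],[0,0,0,0,0,0,-0.1],[0,0,0,0,0,0,-0.15],[0,0,0,0,0,0,-0.2],[0,0,0,0,0,0,-0.25],[0,0,0,0,0,0,-0.3],[0,0,0,0,0,0,-0.4],[0,0,0,0,0,0,-0.7],[0,0,0,0,0,0,-1],[0,0,0,0,0,0,-1]]
  grip_force: 20

```text
clock: 73.75
position: [0.636, -0.0162, 0.0302]
tool_rot: [3.142, 0.0, 1.407]
force: [-3.0, 0.0, 6.1]
grip_width: 0.0294
finger_force: 19.9
```

Call:
move_arm:
  plan:
    - [[0,0,-0.2,0,0,0,-1],[0,0,-0.5,0,0,0,-1],[0,0,-0.8,0,0,0,-1],[0,0,-0.9,0,0,0,-1],[0,0,-0.5,0,0,0,-1],[0,0,0,0,0,0,-1],[0,0,0,0,0,0,-1],[0,0,0,0,0,0,-1],[0,0,0,0,0,0,-1],[0,0,0,0,0,0,-1]]

```text
clock: 74.75
position: [0.6358, -0.0162, 0.0875]
tool_rot: [-3.141, 0.0, 1.407]
force: [0.9, 0.0, -1.2]
grip_width: 0.0294
finger_force: 20.4
```

```bash
python3 - <<'E'
from h import *
st(); go(.518,.3215,.089,84.8,19)
E
```

```text
74.75 [ 0.6358 -0.0162  0.0875] [-179.96    0.     80.63] F [ 0.9  0.  -1.2] w 0.0294 ff 20.4
19 rows [ 0.842 -0.422 -0.004] [-0.     0.    -0.037]
```

Call:
move_arm:
  plan:
    - [[0.84,-0.42,0,0,0,-0.04,-1],[0.84,-0.42,0,0,0,-0.04,-1],[0.84,-0.42,0,0,0,-0.04,-1],[0.84,-0.42,0,0,0,-0.04,-1],[0.84,-0.42,0,0,0,-0.04,-1],[0.84,-0.42,0,0,0,-0.04,-1],[0.84,-0.42,0,0,0,-0.04,-1],[0.84,-0.42,0,0,0,-0.04,-1],[0.84,-0.42,0,0,0,-0.04,-1],[0.84,-0.42,0,0,0,-0.04,-1]]

```text
clock: 75.75
position: [0.5766, 0.1635, 0.088]
tool_rot: [3.142, -0.0, 1.449]
force: [1.0, 0.7, -0.3]
grip_width: 0.0296
finger_force: 20.4
```

Call:
move_arm:
  plan:
    - [[0.84,-0.42,0,0,0,-0.04,-1],[0.84,-0.42,0,0,0,-0.04,-1],[0.84,-0.42,0,0,0,-0.04,-1],[0.84,-0.42,0,0,0,-0.04,-1],[0.84,-0.42,0,0,0,-0.04,-1],[0.84,-0.42,0,0,0,-0.04,-1],[0.84,-0.42,0,0,0,-0.04,-1],[0.84,-0.42,0,0,0,-0.04,-1],[0,0,0,0,0,0,-1],[0,0,0,0,0,0,-1]]

```text
clock: 76.75
position: [0.5243, 0.3034, 0.0879]
tool_rot: [-3.142, 0.0, 1.483]
force: [0.4, -0.7, -1.8]
grip_width: 0.0297
finger_force: 20.4
```

```bash
python3 - <<'E'
from h import *
st(); w=wristframe(); modules(w,(150,500,0,330),.018);go(.518,.3215,.0017,84.8,1)
E
```

```text
76.75 [0.5243 0.3034 0.0879] [-1.800e+02  1.000e-02  8.499e+01] F [ 0.4 -0.7 -1.8] w 0.0297 ff 20.4
3559 (np.float64(361.0), np.float64(103.0)) [564.7 397.3] [49.  58.5] 85.0
545 (np.float64(375.0), np.float64(89.0)) [570.1 405.3] [14.7 14.7] 87.4
294 (np.float64(373.0), np.float64(125.0)) [567.9 385. ] [ 5.4 18.4] 175.0
3274 (np.float64(316.0), np.float64(271.0)) [523.2 281.1] [43.5 77.8] 175.1
1 rows [ 0.91  -0.416  4.309] [0.    0.005 0.022]
```

Call:
move_arm:
  plan:
    - [[0.45,-0.2,0,0,0,0,-1],[0.44,-0.2,0.4,0,0,0,-1],[0,0,0.7,0,0,0,-1],[0,0,0.8,0,0,0,-1],[0,0,0.8,0,0,0,-1],[0,0,0.7,0,0,0,-1],[0,0,0.5,0,0,0,-1],[0,0,0.3,0,0,0,-1],[0,0,0.05,0,0,0,-1],[0,0,0,0,0,0,-1]]

```text
clock: 77.8
position: [0.5185, 0.3214, 0.0032]
tool_rot: [3.141, -0.0, 1.482]
force: [0.1, -0.9, -0.6]
grip_width: 0.0298
finger_force: 20.3
```

```bash
python3 - <<'E'
from h import *
st()
E
```

```text
77.8 [0.5185 0.3214 0.0032] [ 1.7999e+02 -1.0000e-02  8.4940e+01] F [ 0.1 -0.9 -0.6] w 0.0298 ff 20.3
```

Call:
move_arm:
  plan:
    - [[0,0,0.06,0,0,0,-1],[0,0,0.05,0,0,0,-1],[0,0,0,0,0,0,-1],[0,0,0,0,0,0,-0.2],[0,0,0,0,0,0,0],[0,0,0,0,0,0,0.1],[0,0,0,0,0,0,0.2],[0,0,0,0,0,0,0.2],[0,0,-0.3,0,0,0,0.4],[0,0,-0.7,0,0,0,0.6]]

```text
clock: 78.8
position: [0.5178, 0.321, 0.0207]
tool_rot: [-3.14, 0.001, 1.483]
force: [-0.9, -0.1, 0.8]
grip_width: 0.0681
finger_force: 0.0
```

Call:
move_arm:
  plan:
    - [[0,0,-1,0,0,0,1],[0,0,-1,0,0,0,1],[0,0,-1,0,0,0,1],[-0.5,0,-1,0,0,0,1],[-0.9,0.2,-0.2,0,0,0.04,1],[-0.94,0.2,0,0,0,0.04,1],[-0.94,0.2,0,0,0,0.04,1],[-0.94,0.2,0,0,0,0.04,1],[-0.94,0.2,0,0,0,0.04,1],[-0.94,0.2,0,0,0,0.04,1]]

```text
clock: 79.8
position: [0.5306, 0.1969, 0.1061]
tool_rot: [3.141, -0.0, 1.457]
force: [0.7, 0.3, 0.3]
grip_width: 0.0854
finger_force: 0.0
```

```bash
python3 - <<'E'
from h import *
st(); go(.6238,-.0912,.112,80.7,17)
E
```

```text
79.8 [0.5306 0.1969 0.1061] [ 1.7994e+02 -3.0000e-02  8.3490e+01] F [0.7 0.3 0.3] w 0.0854 ff 0.0
17 rows [-0.802  0.387 -0.017] [ 0.001 -0.     0.027]
```

Call:
move_arm:
  plan:
    - [[-0.8,0.39,-0.02,0,0,0.03,1],[-0.8,0.39,-0.02,0,0,0.03,1],[-0.8,0.39,-0.02,0,0,0.03,1],[-0.8,0.39,-0.02,0,0,0.03,1],[-0.8,0.39,-0.02,0,0,0.03,1],[-0.8,0.39,-0.02,0,0,0.03,1],[-0.8,0.39,-0.02,0,0,0.03,1],[-0.8,0.39,-0.02,0,0,0.03,1],[-0.8,0.39,-0.02,0,0,0.03,1],[-0.8,0.39,-0.02,0,0,0.03,1]]

```text
clock: 80.8
position: [0.5877, 0.0275, 0.1088]
tool_rot: [-3.141, -0.0, 1.426]
force: [-0.5, 0.6, 0.5]
grip_width: 0.0853
finger_force: 0.0
```

Call:
move_arm:
  plan:
    - [[-0.8,0.39,-0.02,0,0,0.03,1],[-0.8,0.39,-0.02,0,0,0.03,1],[-0.8,0.39,-0.02,0,0,0.03,1],[-0.8,0.39,-0.02,0,0,0.03,1],[-0.8,0.39,-0.02,0,0,0.03,1],[-0.8,0.35,0,0,0,0,1],[0,0,0,0,0,0,1],[0,0,0,0,0,0,1],[0,0,0,0,0,0,1],[0,0,0,0,0,0,1]]

```text
clock: 81.8
position: [0.6181, -0.0722, 0.1109]
tool_rot: [-3.142, -0.0, 1.411]
force: [-0.7, 0.9, -0.7]
grip_width: 0.0857
finger_force: 0.0
```

```bash
python3 - <<'E'
from h import *
st(); w=wristframe(); lens(w,.074); go(.6238,-.0912,.030,80.7,1)
E
```

```text
81.8 [ 0.6181 -0.0722  0.1109] [-1.800e+02 -2.000e-02  8.087e+01] F [-0.7  0.9 -0.7] w 0.0857 ff 0.0
lens 359 (np.float64(328.0), np.float64(288.0)) [624.6 -85.6] [13.2 13.8] 81.0
1 rows [-0.889  0.428  4.043] [-0.    -0.002  0.027]
```

Call:
move_arm:
  plan:
    - [[-0.3,0.14,0,0,0,0.03,1],[-0.4,0.14,0,0,0,0,1],[-0.19,0.14,0.2,0,0,0,0.6],[0,0,0.6,0,0,0,0.4],[0,0,0.7,0,0,0,0.3],[0,0,0.8,0,0,0,0.2],[0,0,0.7,0,0,0,0.1],[0,0,0.6,0,0,0,0.1],[0,0,0.3,0,0,0,0],[0,0,0.13,0,0,0,0]]

```text
clock: 82.85
position: [0.6234, -0.0917, 0.0294]
tool_rot: [-3.141, -0.0, 1.407]
force: [-0.5, 0.1, -1.0]
grip_width: 0.0433
finger_force: 0.0
```

Call:
move_arm:
  plan:
    - [[0,0,0,0,0,0,-0.05],[0,0,0,0,0,0,-0.1],[0,0,0,0,0,0,-0.15],[0,0,0,0,0,0,-0.2],[0,0,0,0,0,0,-0.25],[0,0,0,0,0,0,-0.3],[0,0,0,0,0,0,-0.4],[0,0,0,0,0,0,-0.7],[0,0,0,0,0,0,-1],[0,0,0,0,0,0,-1]]
  grip_force: 20

```text
clock: 83.85
position: [0.6235, -0.0919, 0.0304]
tool_rot: [-3.142, 0.0, 1.407]
force: [-3.4, -0.0, 5.1]
grip_width: 0.0293
finger_force: 19.8
```

Call:
move_arm:
  plan:
    - [[0,0,-0.2,0,0,0,-1],[0,0,-0.5,0,0,0,-1],[0,0,-0.8,0,0,0,-1],[0,0,-0.9,0,0,0,-1],[0,0,-0.5,0,0,0,-1],[0,0,0,0,0,0,-1],[0,0,0,0,0,0,-1],[0,0,0,0,0,0,-1],[0,0,0,0,0,0,-1],[0,0,0,0,0,0,-1]]

```text
clock: 84.85
position: [0.6234, -0.0918, 0.0877]
tool_rot: [-3.141, -0.0, 1.407]
force: [0.3, -0.1, -2.1]
grip_width: 0.0298
finger_force: 20.4
```

```bash
python3 - <<'E'
from h import *
st(); go(.512,.2555,.089,84.8,19)
E
```

```text
84.85 [ 0.6234 -0.0918  0.0877] [-179.96   -0.     80.63] F [ 0.3 -0.1 -2.1] w 0.0298 ff 20.4
19 rows [ 0.869 -0.408 -0.003] [-0.    -0.    -0.037]
```

Call:
move_arm:
  plan:
    - [[0.87,-0.41,0,0,0,-0.04,-1],[0.87,-0.41,0,0,0,-0.04,-1],[0.87,-0.41,0,0,0,-0.04,-1],[0.87,-0.41,0,0,0,-0.04,-1],[0.87,-0.41,0,0,0,-0.04,-1],[0.87,-0.41,0,0,0,-0.04,-1],[0.87,-0.41,0,0,0,-0.04,-1],[0.87,-0.41,0,0,0,-0.04,-1],[0.87,-0.41,0,0,0,-0.04,-1],[0.87,-0.41,0,0,0,-0.04,-1]]

```text
clock: 85.85
position: [0.5669, 0.0939, 0.0883]
tool_rot: [3.141, -0.0, 1.45]
force: [0.3, 0.2, -1.3]
grip_width: 0.0294
finger_force: 20.4
```

Call:
move_arm:
  plan:
    - [[0.87,-0.41,0,0,0,-0.04,-1],[0.87,-0.41,0,0,0,-0.04,-1],[0.87,-0.41,0,0,0,-0.04,-1],[0.87,-0.41,0,0,0,-0.04,-1],[0.87,-0.41,0,0,0,-0.04,-1],[0.87,-0.41,0,0,0,-0.04,-1],[0.87,-0.41,0,0,0,-0.04,-1],[0.87,-0.41,0,0,0,-0.04,-1],[0,0,0,0,0,0,-1],[0,0,0,0,0,0,-1]]

```text
clock: 86.85
position: [0.5167, 0.2383, 0.0882]
tool_rot: [3.142, 0.0, 1.484]
force: [-0.2, -0.6, -1.2]
grip_width: 0.0299
finger_force: 20.4
```

```bash
python3 - <<'E'
from h import *
st(); w=wristframe(); modules(w,(150,500,0,350),.018);go(.512,.2555,.0017,84.8,1)
hsv=cv2.cvtColor(w['color'],cv2.COLOR_RGB2HSV); m=((hsv[...,0]<8)|(hsv[...,0]>172))&(hsv[...,1]>150)
for b in blobs(w,m,.018,2000): print(*b)
E
```

```text
86.85 [0.5167 0.2383 0.0882] [1.800e+02 1.000e-02 8.502e+01] F [-0.2 -0.6 -1.2] w 0.0299 ff 20.4
2135 (np.float64(372.0), np.float64(24.0)) [563.  377.2] [19.6 48.8] 175.1
3439 (np.float64(309.0), np.float64(125.0)) [519.2 321.1] [48.7 58.1] 85.1
490 (np.float64(306.0), np.float64(117.0)) [519.1 327.9] [14.1 14.5] 175.1
280 (np.float64(306.0), np.float64(150.0)) [517.2 307.8] [ 5.6 17.5] 175.1
3314 (np.float64(316.0), np.float64(271.0)) [515.6 216.1] [44.3 78.5] 175.1
1 rows [ 0.874 -0.328  4.325] [0.001 0.003 0.027]
67627 (np.float64(302.0), np.float64(134.0)) [516.8 303.4] [174.6 189.3] 175.0
6724 (np.float64(614.0), np.float64(409.0)) [748.3  69.1] [ 51.8 157.4] 101.2
```

Call:
move_arm:
  plan:
    - [[0.45,-0.16,0,0,0,0,-1],[0.43,-0.16,0.4,0,0,0,-1],[0,0,0.7,0,0,0,-1],[0,0,0.8,0,0,0,-1],[0,0,0.8,0,0,0,-1],[0,0,0.7,0,0,0,-1],[0,0,0.5,0,0,0,-1],[0,0,0.3,0,0,0,-1],[0,0,0.05,0,0,0,-1],[0,0,0,0,0,0,-1]]

```text
clock: 87.9
position: [0.5125, 0.2557, 0.0033]
tool_rot: [3.141, -0.0, 1.483]
force: [0.0, 0.7, -1.4]
grip_width: 0.0296
finger_force: 20.4
```

```bash
python3 - <<'E'
from h import *
st()
E
```

```text
87.9 [0.5125 0.2557 0.0033] [ 1.7999e+02 -1.0000e-02  8.4940e+01] F [ 0.   0.7 -1.4] w 0.0296 ff 20.4
```

Release, rise high and draw back to see everything.

Call:
move_arm:
  plan:
    - [[0,0,0.06,0,0,0,-1],[0,0,0.05,0,0,0,-1],[0,0,0,0,0,0,-1],[0,0,0,0,0,0,-0.2],[0,0,0,0,0,0,0],[0,0,0,0,0,0,0.1],[0,0,0,0,0,0,0.2],[0,0,0,0,0,0,0.2],[0,0,-0.3,0,0,0,0.4],[0,0,-0.7,0,0,0,0.6]]

```text
clock: 88.9
position: [0.5118, 0.2554, 0.021]
tool_rot: [-3.14, 0.001, 1.483]
force: [-0.7, 0.2, -0.3]
grip_width: 0.0683
finger_force: 0.0
```

Call:
move_arm:
  plan:
    - [[0,0,-1,0,0,0,1],[0,0,-1,0,0,0,1],[0,0,-1,0,0,0,1],[0,0,-1,0,0,0,1],[0,0,-1,0,0,0,1],[0,0,-1,0,0,0,1],[0,0,-0.5,0,0,0,1],[0,0,0,0,0,0,1],[0,0,0,0,0,0,1],[0,0,0,0,0,0,1]]

```text
clock: 89.9
position: [0.512, 0.2554, 0.1501]
tool_rot: [-3.14, 0.001, 1.483]
force: [0.2, 0.6, 0.0]
grip_width: 0.0856
finger_force: 0.0
```

```bash
python3 - <<'E'
from h import *
st(); w=wristframe(); cv2.imwrite('pics/end.png',w['color'][...,::-1]); print('wrist'); modules(w,(100,560,0,420),.018)
hsv=cv2.cvtColor(w['color'],cv2.COLOR_RGB2HSV); m=((hsv[...,0]<8)|(hsv[...,0]>172))&(hsv[...,1]>150)
for b in blobs(w,m,.018,4000): print('red',*b)
print('top'); f=grab_frame('top'); modules(f,(140,265,195,300),.018)
hsv=cv2.cvtColor(f['color'],cv2.COLOR_RGB2HSV); m=(hsv[...,2]<80)&(hsv[...,1]<80); k=np.zeros(m.shape,bool);k[250:310,265:365]=1
for b in blobs(f,m&k,.004,100): print('pad',*b)
E
```

```text
89.9 [0.512  0.2554 0.1501] [-1.7993e+02  4.0000e-02  8.4950e+01] F [0.2 0.6 0. ] w 0.0856 ff 0.0
wrist
2231 (np.float64(364.0), np.float64(51.0)) [564.6 394.6] [49.1 54.5] 85.0
351 (np.float64(376.0), np.float64(19.0)) [570.1 409.5] [13.2 14. ] 87.6
215 (np.float64(375.0), np.float64(49.0)) [568.3 390.2] [ 5.3 17.5] 175.0
2176 (np.float64(317.0), np.float64(146.0)) [519.2 321.1] [48.6 58.1] 85.0
262 (np.float64(317.0), np.float64(144.0)) [520.  326.2] [13.2 13.8] 175.0
1462 (np.float64(539.0), np.float64(207.0)) [706.2 255.1] [30.4 94.8] 97.3
173 (np.float64(317.0), np.float64(169.0)) [518.2 306.5] [ 5.7 17.4] 175.0
1632 (np.float64(317.0), np.float64(217.0)) [513.5 257.1] [48.6 58.6] 85.0
192 (np.float64(317.0), np.float64(229.0)) [512.9 254.8] [12.7 13.1] 175.0
119 (np.float64(317.0), np.float64(251.0)) [511.2 235.1] [ 4.7 17. ] 175.0
2410 (np.float64(407.0), np.float64(384.0)) [593.8  87.7] [ 37.4 102. ] 81.0
996 (np.float64(500.0), np.float64(355.0)) [684.7 106.3] [35.5 73.5] 170.3
110 (np.float64(169.0), np.float64(373.0)) [349.4 117.2] [10.9 14.9] 175.0
110 (np.float64(464.0), np.float64(373.0)) [649.9  91. ] [10.9 15.2] 175.0
291 (np.float64(534.0), np.float64(382.0)) [718.1  74.3] [17.7 37.7] 24.3
red 49276 (np.float64(310.0), np.float64(131.0)) [518.3 320.8] [189.2 209.8] 84.9
red 8540 (np.float64(601.0), np.float64(367.0)) [782.8  53.5] [ 89.5 196.5] 101.2
top
pad 1791 (np.float64(311.0), np.float64(281.0)) [430.   48.6] [131.7 223.1] 86.4
```

```bash
python3 - <<'E'
from h import *
s=grab_frame('scene')['color']; a=cv2.imread('pics/end.png')
cv2.imwrite('pics/fin.png',np.hstack([cv2.resize(a,(400,300)),cv2.resize(s[100:400,240:640],(400,300))[...,::-1]]))
E
python3 - <<'E'
from h import *
s=grab_frame('scene')['color'][...,::-1].astype(int); a=cv2.imread('pics/scene0.png').astype(int)
d=np.abs(s-a).max(2)>40
for n,(x0,x1,y0,y1) in dict(bar=(283,360,225,262),trayleft=(245,285,255,330),trayright=(375,405,245,310),spool=(175,215,335,380),screw=(115,225,175,195),bin=(350,440,305,375),bottle=(295,325,340,375),roll=(455,520,255,310)).items(): print(n,d[y0:y1,x0:x1].sum())
print(job_done())
E
```

```text
bar 228
trayleft 0
trayright 0
spool 0
screw 0
bin 0
bottle 0
roll 0
the job is handed in; nothing more can be done
None
```

The job is handed in at about 90 s on the robot clock. By my measurements the meter lay flat on the pad and was let go. The tray was held near 30° for about 4 s and brought back level, with three modules in it. All three modules then stood upright in the red tray; one had shifted about 4 cm after release but was still upright in there. The verdict was not shown to me, and I had used all 14 picture views, so the final check was by numbers only.

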